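# Clear the jammed eyepiece chute

## Robot

A 6-joint arm with a two-finger parallel gripper is mounted at the origin on the work surface. World frame = base frame: x ahead of the robot, y to its left, z up, the work surface at z = 0. Lengths are in mm, angles in rad, forces in N, time in s.
With the tool pointing down it reaches from about 350 to 975 mm from the base axis. Payload 7.1 kg.
Tool frame: the origin (TCP) lies on the mounting face of the last link; the fingertips stand 182 mm ahead of it and the grasp point (between the pads) lies 163 mm ahead of it; z points along the fingers, y is the direction in which the jaws open and shut (so a half turn about z gives the same grasp; the last joint's range is limited). The gripper opens to 88 mm and grips with 3 to 60 N. Pads are 20 mm wide; open, the fingers measure 115 mm over their backs; the gripper's body (75 mm by 178 mm) begins 61 mm behind the grasp point.
Start: joints at [1.083, 0.423, 1.63, -0, 1.089, -0.019], TCP at [282.353, 557.569, 404.675] pointing down, gripper open.
Joint ranges: [-3, 3], [-0.9, 2.11], [0.09, 2.58], [-1.31, 4.45], [0.11, 2.69], [-2.54, 2.54]. Speed limits (rad/s): [2.39, 2.39, 3.01, 3.14, 3.14, 3.14].

## Interface

Orientations are given as a rotation vector (axis times angle).
In Python, from workcell import ctrl, optics, nets gives the robot as it stands.
- The arm moves only by the tool send_rows, never from a script. Its argument "rows" is a list of rows, each an object with "offset": the shift along the tool's x, y, z in m, a list of three; "twist": the turn, a rotation vector about the tool's x, y, z in degrees, a list of three. A call has exactly 5 rows; each row shifts and turns the pose as measured when the row begins, along the tool's axes as they then stand; what a row does not reach is not made up. A row lasts 1/12 s, in which the tool goes at most 41.7 mm and 7.16 degrees, less where a joint would pass 70% of its speed; a pose out of reach is approached as far as the arm can. A call is refused whole if a number of a shift passes 0.0417 or a number of a turn 7.16, either way. A call with a gripper value outside its range is refused whole. "gripper" is the finger opening in m, from 0 to 0.0878, set as the call begins (left out, the last holds). The fingers move at their own pace and stop on an object; the grip force is fixed at half the most. Time passes only in rows, so rows that do not move let the fingers close, or fill a call up. It gives the time, the measured TCP pose, the force and the opening at its end, in the units of the state.
- ctrl.get_obs(): the state, without advancing time (a new reading comes with each control period).
- optics.get_image(name): name is "scene" or "top"; returns (picture, depth): 480x640x3 uint8, blue, green, red; 480x640 float32, mm along the optical axis (not along the pixel's ray), 0 where there is no reading.
- optics.camera_info(name): a dict with "K" (3x3 intrinsics, pixels), "pose" (4x4, takes a point from camera to world coordinates). Camera axes: x right, y down, z forward; pixel columns grow to the right and rows downward; lengths in mm; the calibration is good to about 2 mm. A picture is of the moment at which its call begins. camera_info takes no time and is no camera call.
- ctrl.close_job(): hands the job in, once; it reports no verdict.
Trained networks look in the newest picture that a camera, given by its name, has taken for a name from the list of things; names that differ only in an ending like _2 or _b are one class to them, and where a whole thing is asked for, a point or a joint stands for the part that bears it (a point fixed in the world has none). Each returns a list of dicts, best first, with "conf" (0 to 1); they miss things now and then, are a little off and sometimes report something else, mostly with a low value. They report only what shows in the picture. A call takes as long as a camera call.
- nets.spot_in(camera, label): "extent" ([left, top, right, bottom] in pixels, round what is visible of it).
- nets.spot_point(camera, label): "position" ([column, row] in pixels: a listed point, or the origin of a listed thing).
The state is a dict: "t": time; "qpos": joint angles; "qvel": joint speeds; "joint_torque": joint torques, N m; "ee_pos": TCP position; "orientation": TCP orientation; "ft_force": force on the tool from outside, world axes, zero at the start; "moment": the same for the moment, N m; "width": finger opening in mm.
Only numpy, scipy, OpenCV 4.12 (cv2) and the standard library are available. Lean on these libraries where they do the work, as an engineer would, in place of code of your own. Each camera call takes 0.05 s, during which the arm holds its last target. There are 200 camera calls.

## Task

The eyepiece cups in the feed chute are stuck under the hold-down lips at its low end: nudge each one back up its lane until it comes free, lift it out and put it on the steel tipping tray. When all of them are on the tray, and with the grey basket slid in under the tray's open lip, tip the tray up so that the cups slide off into the basket, and lower it back level. Every cup must end up in the basket, the basket standing flat on the bench; leave the other things on the bench where they are.

Things in the scene. Friction and masses are not known exactly. Their poses are not given: they have to be found in the camera images.
- chute: fixed aluminium feed chute, 170 long (x) by 258 wide (y), four lanes. Origin on the bench under its centre; +x points up the slope, low end faces the robot. Lane floor: a plane 50 mm above the origin, rising towards +x at 0.15 rad. Lane centres at y = -93, -31, 31, 93 mm, lanes 52 wide, partitions 10 thick, 15 high. s = distance up the slope from the centre; the lanes end, open, at s = +85
- chute_stop (a point): middle of the chute's low end stop: a ledge 8 mm high above the lane floor across all lanes, s = -85 to -79 mm. A jammed cup is centred at s = -54 mm. Over the ledge and in the slot between the lips there is room for shut fingers downhill of a cup's neck
- chute_lip (a point): uphill end (s = -38 mm) of the dark steel hold-down lips, at floor level in mid-chute. From s = -85 to -38 they reach 10 mm over each lane from both partitions, underside 11.5 and top 15.5 mm above the floor, leaving a slot 32 mm wide. Uphill of them lanes are open above: a cup can be lifted once its centre is beyond s = -14 mm; friction keeps it there
- chute_roller (a point): floor level in mid-chute at s = -30 mm, where in each lane a sprung brass roller (10 dia, 9 high) sticks out 7 mm from the lane's -y partition. A cup pushed uphill presses it aside (about 2 to 4 N at the cup; push low on the neck) and it springs back behind the cup
- cup1: black eyepiece cup of smooth hard plastic, 60 g: round flange 48 mm dia x 8 mm, and on it a round neck 24 mm dia up to 33 mm above the underside. Origin at the centre of the flange's underside, z along the neck. Two to four are present, each jammed in a lane of its own against the stop, flange under the lips, neck up through the slot, tilted with the chute
- cup2: black eyepiece cup of smooth hard plastic, 60 g: round flange 48 mm dia x 8 mm, and on it a round neck 24 mm dia up to 33 mm above the underside. Origin at the centre of the flange's underside, z along the neck. Two to four are present, each jammed in a lane of its own against the stop, flange under the lips, neck up through the slot, tilted with the chute
- cup3: black eyepiece cup of smooth hard plastic, 60 g: round flange 48 mm dia x 8 mm, and on it a round neck 24 mm dia up to 33 mm above the underside. Origin at the centre of the flange's underside, z along the neck. Two to four are present, each jammed in a lane of its own against the stop, flange under the lips, neck up through the slot, tilted with the chute
- cup4: black eyepiece cup of smooth hard plastic, 60 g: round flange 48 mm dia x 8 mm, and on it a round neck 24 mm dia up to 33 mm above the underside. Origin at the centre of the flange's underside, z along the neck. Two to four are present, each jammed in a lane of its own against the stop, flange under the lips, neck up through the slot, tilted with the chute
- tipper: fixed grey stand of the tipping tray. Origin on the bench; its -y points to the tray's open lip (outlet). Pedestal 150 (x) x 110 (y, from -30 to +80 mm) x 70 high; two thin brackets at x = +-88 mm, not lower than 68 mm above the bench, run out to the hinge at y = -85. The basket is in place with its centre near x = 0, y = -140 mm here (its near wall then goes under the lip)
- tray (a joint): tilt of the steel tray about its lip, rad: 0 level at rest, up to 1.05 (lifted at the handle; it falls back slowly, held up by nothing). Weighs 0.5 kg. Cups slide off at about 0.3 to 0.5 rad; 0.8 clears it
- tray_hinge (a point): middle of the hinge line, which is the tray's open lip, 83 mm above the bench; the axis runs along the tipper's x
- tray_mid (a point): middle of the tray's floor, on its upper face; x along the lip, y from the lip to the handle. Floor 160 (x) by 165 (y) mm, walls 18 mm high and 3 mm thick on three sides, none at the lip (y = -82)
- tray_handle (a point): middle of the tray's handle, a round bar 12 mm dia along x with 78 mm clear between its two arms, 40 mm out from the tray's back wall; 205 mm from the hinge line along the tray, 16 mm above its floor. It swings up and over about the hinge, rising with the tray
- basket: loose grey open plastic basket, 200 (x) by 180 (y) by 55 mm high, walls and floor 9 mm thick, 0.4 kg. Origin under its centre. Starts 40 to 80 mm farther out from the tray than its place, too far to catch the cups; can be dragged along the bench by the rim
- bottle: small amber glass jar with a black cap, 44 across, 85 tall; bystander, to be left alone; origin at the centre of its underside
- pen_cup: black mug of pens and pencils, 76 across, 90 tall (pens to 145); bystander, to be left alone; origin at the centre of its underside
- driver: black-handled screwdriver lying down, 150 long; bystander, to be left alone; origin at the centre of its underside
- tweezers: steel tweezers lying down, 120 long; bystander, to be left alone; origin at the centre of its underside
- dropper: slim blue plastic bottle with a white cap, 40 across, 100 tall; bystander, to be left alone; origin at the centre of its underside

How it is judged (in metres and radians):
On the way, in this order (a step that is already met when the one before it is completed fails the run):
1. every cup present is on the tray, lifted out of the chute (x of cup1 in the frame of tray_mid between -0.08 and 0.08 m and y of cup1 in the frame of tray_mid between -0.085 and 0.085 m and z of cup1 in the frame of tray_mid between -0.01 and 0.045 m and x of cup2 in the frame of tray_mid between -0.08 and 0.08 m and y of cup2 in the frame of tray_mid between -0.085 and 0.085 m and z of cup2 in the frame of tray_mid between -0.01 and 0.045 m and x of cup3 in the frame of tray_mid between -0.08 and 0.08 m and y of cup3 in the frame of tray_mid between -0.085 and 0.085 m and z of cup3 in the frame of tray_mid between -0.01 and 0.045 m and x of cup4 in the frame of tray_mid between -0.08 and 0.08 m and y of cup4 in the frame of tray_mid between -0.085 and 0.085 m and z of cup4 in the frame of tray_mid between -0.01 and 0.045 m and value of joint tray below 0.15 rad), for 0.2 s.
2. the tray is tipped up to slide the cups off (value of joint tray above 0.2 rad), for 0.1 s.
At the end, for the whole second after the job is handed in: every cup present lies at rest inside the basket (within its walls, origin less than 75 mm above its underside); the tray is back down within 0.08 rad of level; the basket stands flat on the bench (tilt under 0.08 rad, less than 12 mm off it) and still (x of cup1 in the frame of basket between -0.095 and 0.095 m and y of cup1 in the frame of basket between -0.085 and 0.085 m and z of cup1 in the frame of basket between 0 and 0.075 m and linear speed of each of cup1, cup2, cup3, cup4 below 0.03 m/s and x of cup2 in the frame of basket between -0.095 and 0.095 m and y of cup2 in the frame of basket between -0.085 and 0.085 m and z of cup2 in the frame of basket between 0 and 0.075 m and x of cup3 in the frame of basket between -0.095 and 0.095 m and y of cup3 in the frame of basket between -0.085 and 0.085 m and z of cup3 in the frame of basket between 0 and 0.075 m and x of cup4 in the frame of basket between -0.095 and 0.095 m and y of cup4 in the frame of basket between -0.085 and 0.085 m and z of cup4 in the frame of basket between 0 and 0.075 m and value of joint tray below 0.08 rad and angle between basket's own z axis and vertical below 0.08 rad and height (world z) of basket below 0.012 m and linear speed of basket below 0.02 m/s); the robot touches nothing.
It fails at once if a bystander is shifted more than 50 mm from its place (distance of any of bottle, pen_cup, driver, tweezers, dropper from where it was at the start of the episode above 0.05 m).
Of cup1, cup2, cup3, cup4 only 2 to 4 are there at a start; the rules pass over those that are not, and their reading is None.
At some moment in a run one of basket may be knocked a few centimetres aside while the robot is not near it.
Once in a run the grip may slacken for a moment while it holds something.
It also fails if it takes over 210 s, if anything falls off the work surface, if the arm or the gripper's body presses on something with over 40 N, if the wrist force passes 120 N, or if a joint passes its speed limit or range.

## Working session

There is one attempt and no reset: what is moved stays moved. The work goes in short steps, Python scripts to look and compute and a tool call to move; the robot and the scene stay as the last step left them, time stands still between calls to the robot, and variables do not carry over. Pictures are saved under pics/ and viewed, about 12 in all and at most 16, crops included, and the job is handed in when it is done.

Besides the shell and the picture viewer there is one more tool, called after ">>>" as name(argument=value, ...) on one line, values as JSON. send_rows: Moves the arm, as the interface text tells. Its arguments: {"type":"object","properties":{"rows":{"type":"array"},"gripper":{"type":"number"}},"required":["rows"]}

```bash
mkdir -p pics; cat > h.py <<'E'
import numpy as np, cv2
from scipy.spatial.transform import Rotation as R
from workcell import ctrl, optics, nets
def shot(cam,name=None):
    im,d=optics.get_image(cam)
    if name: cv2.imwrite('pics/'+name,im)
    return im,d
def ray(cam,uv,z):
    """world point on plane z"""
    c=optics.camera_info(cam);K=np.array(c['K']);P=np.array(c['pose'])
    r=P[:3,:3]@np.linalg.solve(K,[uv[0],uv[1],1]);o=P[:3,3]
    return o+r*(z-o[2])/r[2]
def cloud(cam,d):
    c=optics.camera_info(cam);K=np.array(c['K']);P=np.array(c['pose'])
    v,u=np.mgrid[:480,:640]
    p=np.stack([(u-K[0,2])/K[0,0]*d,(v-K[1,2])/K[1,1]*d,d],-1)
    return p@P[:3,:3].T+P[:3,3]
def proj(cam,p):
    c=optics.camera_info(cam);K=np.array(c['K']);P=np.array(c['pose'])
    q=K@(P[:3,:3].T@(np.array(p,float)-P[:3,3]));return q[:2]/q[2]
E
python3 - <<'E'
from h import *
np.set_printoptions(precision=1,suppress=True)
o=ctrl.get_obs();print(o)
for cam in ['top','scene']:
    im,d=shot(cam,cam+'0.png');W=cloud(cam,d)
    print(cam,np.array(optics.camera_info(cam)['pose']),optics.camera_info(cam)['K'])
    for l in ['cup1','basket','tipper','chute','chute_stop','chute_lip','chute_roller','tray_hinge','tray_mid','tray_handle','bottle','pen_cup','driver','tweezers','dropper']:
        for r in nets.spot_point(cam,l)[:5 if l=='cup1' else 2]:
            u=np.array(r['position']);a=np.clip(u.round().astype(int),0,[639,479]);print(l,round(r['conf'],2),u,W[a[1],a[0]])
E
```

```text
{'t': 0.0, 'qpos': array([ 1.1,  0.4,  1.6, -0. ,  1.1, -0. ]), 'qvel': array([-0., -0.,  0., -0., -0., -0.]), 'joint_torque': array([ -0. , -54.5, -27.4,   0.1,   0. ,  -0. ]), 'ee_pos': array([282.3, 557.3, 403.9]), 'orientation': array([-0.7, -3.1,  0. ]), 'ft_force': array([ 0.3, -0.4, -0.1]), 'moment': array([-0., -0., -0.]), 'width': 87.80313728104167}
top [[  -0.    -1.     0.1  435.6]
 [  -1.     0.     0.    61.6]
 [  -0.    -0.1   -1.  1059.3]
 [   0.     0.     0.     1. ]] [[567.8   0.  306.6]
 [  0.  567.8 236.5]
 [  0.    0.    1. ]]
cup1 0.88 [167.5 261.1] [511.4 314.6  75.5]
cup1 0.84 [237.5 265.7] [502.7 192.7  73.9]
cup1 0.73 [202.1 261.8] [509.4 254.8  77.8]
basket 0.93 [496.2 249.2] [ 537.6 -275.3   12.9]
tipper 0.79 [383.5 261.7] [508.6 -59.8  84.1]
chute 0.84 [193.3 234.7] [560.  277.5  50.3]
chute_stop 0.6 [184.5 274.7] [488.2 291.2  53. ]
chute_lip 0.68 [183.3 253.5] [524.6 291.3  64.3]
chute_lip 0.6 [238.3 269.3] [497.2 192.   78. ]
chute_roller 0.58 [184.4 247.5] [535.4 290.2  62.7]
tray_hinge 0.76 [439.  255.4] [ 527.8 -173.1   -0.4]
tray_hinge 0.26 [380.6 
[... 1048 characters left out ...]
 284.7  57.3]
chute_roller 0.7 [360.1 173.5] [535.7 288.2  52.4]
chute_roller 0.42 [275.5 220.9] [509.3  50.1 101.6]
tray_hinge 0.61 [199.5 311.2] [ 519.2 -149.    81.5]
tray_hinge 0.51 [158.8 405. ] [ 540.7 -274.3    7.7]
tray_mid 0.92 [234.1 269.6] [511.1 -62.5  85. ]
tray_mid 0.6 [322.8 194.2] [509.8 192.8  55.5]
tray_handle 0.96 [277.5 222.1] [513.3  50.5 101.1]
bottle 0.68 [393.  325.1] [759.5  28.5  32. ]
pen_cup 0.56 [344.4 392.2] [ 767.1 -133.6   89.7]
driver 0.84 [270.8 188.8] [393.5 173.7  20.2]
tweezers 0.81 [416.6 276.3] [739.9 160.6   3.9]
tweezers 0.28 [272.3 219.5] [502.   48.2 101.1]
dropper 0.91 [429.  254.1] [737.4 208.7  17.3]
dropper 0.54 [374.7 149.5] [524.4 366.4  58.3]
```

View pics/top0.png

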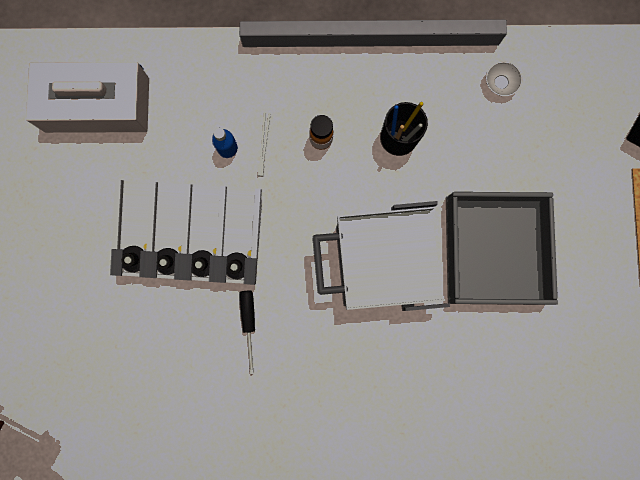

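View pics/scene0.png

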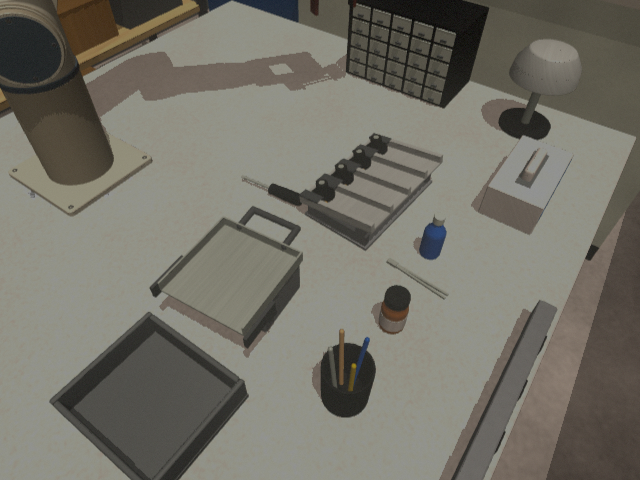

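The pictures show four cups, one in each lane, at top-view pixels (132,260), (167,261), (202,262) and (237,266). The driver lies close to the low end at (247,310). The tray handle is at (317,261) and the basket is centred at (500,248). Next I'll fit the poses from depth.

```bash
python3 - <<'E'
from h import *
np.set_printoptions(precision=1,suppress=True)
for cam in ['top','scene']:
    im,d=shot(cam);W=cloud(cam,d).reshape(-1,3);W=W[(d.ravel()>0)]
    print(cam)
    def reg(x0,x1,y0,y1,z0,z1):
        m=(W[:,0]>x0)&(W[:,0]<x1)&(W[:,1]>y0)&(W[:,1]<y1)&(W[:,2]>z0)&(W[:,2]<z1);return W[m]
    print('bench z',np.median(reg(350,800,-100,100,-15,15)[:,2]))
    # chute floor
    p=reg(545,640,170,390,40,90)
    for _ in range(4):
        A=np.c_[p[:,:2],np.ones(len(p))];c=np.linalg.lstsq(A,p[:,2],rcond=None)[0];r=p[:,2]-A@c;p=p[abs(r)<2.5]
    print('floor plane',np.round(c,4),len(p),'slope',np.arctan(np.hypot(c[0],c[1])),'yaw',np.arctan2(c[1],c[0]))
    f=lambda q:q[:,2]-(q[:,:2]@c[:2]+c[2])
    q=reg(470,560,150,400,40,110);h=f(q);q=q[(h>28)&(h<37)]
    for y in (370,315,255,193):
        s=q[abs(q[:,1]-y)<25]; print('neck top',len(s),s.mean(0) if len(s) else '',s.min(0) if len(s) else '',s.max(0) if len(s) else '')
    # tray
    p=reg(440,590,-135,5,78,90);c=np.linalg.lstsq(np.c_[p[:,:2],np.ones(len(p))],p[:,2],rcond=None)[0];print('tray plane',np.round(c,4),p.mean(0),len(p))
    p=reg(400,620,-160,30,76,112);r=cv2.minAreaRect(p[:,:2].astype(np.float32));print('tray rect',r)
    p=reg(420,600,42,70,85,115);print('handle',p.mean(0),p.min(0),p.max(0),np.polyfit(p[:,0],p[:,1],1))
    p=reg(400,660,-420,-160,46,62);r=cv2.minAreaRect(p[:,:2].astype(np.float32));print('basket rim',r,p.mean(0))
    p=reg(400,660,-420,-160,-10,62);
E
```

```text
top
bench z 1.622406731913543
floor plane [  0.1  -0.  -29.6] 2635 slope 0.14794095678790292 yaw -0.04028660551966001
neck top 133 [514.1 384.7  76.1] [502.8 373.9  72.1] [525.5 394.6  81.7]
neck top 143 [509.7 323.1  76. ] [499.2 312.4  71.5] [520.2 334.6  80.9]
neck top 144 [505.6 261.5  76.4] [493.9 250.   71.5] [516.6 272.6  82.1]
neck top 144 [501.5 200.   76.1] [490.4 188.9  70.9] [513.1 211.7  81.7]
tray plane [ 0.  -0.  83.6] [514.2 -65.1  84.5] 7033
tray rect ((517.1251220703125, -62.30509948730469), (184.05612182617188, 187.45913696289062), 2.6582155227661133)
handle [505.9  52.9 105.1] [453.5  42.1  98.8] [555.3  63.8 110.4] [ 0.1 24. ]
basket rim ((536.8634033203125, -276.0188293457031), (181.79803466796875, 199.72740173339844), 89.69415283203125) [ 538.  -278.3   55. ]
scene
bench z -0.16140987727919764
floor plane [  0.1   0.  -29.6] 389 slope 0.14311238075815635 yaw 0.0401228850796413
neck top 30 [513.1 384.2  75.7] [503.8 374.2  74. ] [522.4 392.9  78.1]
neck top 47 [508.9 321.9  75.2] [499.4 310.   73.3] [519.6 332.9  77.7]
neck top 66 [504.8 261.1  74.5] [493.6 250.1  71.1] [515.4 272.9  77.2]
neck top 76 [501.5 198.3  74.7] [489.1 187.6  71.5] [512.5 211.5  78.7]
tray plane [-0.   0.  82.9] [514.1 -69.5  82.8] 6295
tray rect ((515.7269897460938, -61.929054260253906), (186.69927978515625, 188.41427612304688), 2.7297475337982178)
handle [508.8  51.2 102.7] [454.1  42.   94.4] [555.4  62.5 108.1] [ 0.1 20.7]
basket rim ((535.222900390625, -275.51690673828125), (180.37596130371094, 202.25411987304688), 89.40538787841797) [ 538.  -279.7   53.2]
```

```bash
cat >> h.py <<'E'
np.set_printoptions(precision=2,suppress=True)
YC,SL=-0.065,0.15
U=np.array([np.cos(SL)*np.cos(YC),np.cos(SL)*np.sin(YC),np.sin(SL)])
N=np.array([-np.sin(SL)*np.cos(YC),-np.sin(SL)*np.sin(YC),np.cos(SL)])
RC=np.c_[np.cross(U,-N),U,-N]            # chute grasp: jaws along slope
def flat(yaw):                            # tool down, jaw axis y at yaw
    y=np.array([np.cos(yaw),np.sin(yaw),0]);z=np.array([0,0,-1.]);return np.c_[np.cross(y,z),y,z]
NECK=np.array([[513.5,384.4,74.8],[509.2,322.5,74.8],[505.2,261.3,74.8],[501.5,199.1,74.8]])
def to(grasp,Rt):
    """turn (deg, tool axes) then shift (m, tool axes after turn) to bring grasp point there"""
    o=ctrl.get_obs();R0=R.from_rotvec(o['orientation']).as_matrix();p=np.array(o['ee_pos'])
    best=min((R.from_matrix(R0.T@Rt@np.diag([s,s,1])).as_rotvec(degrees=True) for s in (1,-1)),key=np.linalg.norm)
    R1=R0@R.from_rotvec(best,degrees=True).as_matrix()
    print('turn',best,'shift mm after turn',R1.T@(np.array(grasp)-163*R1[:,2]-p),'tip-grasp now',p+163*R0[:,2],'F',o['ft_force'],'w',round(o['width'],1),'t',round(o['t'],2))
E
python3 - <<'E'
from h import *
T=NECK[0]
to(T-4*N+1.5*U+80*N,RC)
E
```

```text
turn [-7.6  -5.01 66.73] shift mm after turn [-157.79  191.39  123.31] tip-grasp now [282.36 557.56 241.67] F [ 0.28 -0.88  0.81] w 88.0 t 1.7
```

>>> send_rows(rows=[{"offset": [0, 0, 0], "twist": [-0.76, -0.5, 6.67]}, {"offset": [0, 0, 0], "twist": [-0.76, -0.5, 6.67]}, {"offset": [0, 0, 0], "twist": [-0.76, -0.5, 6.67]}, {"offset": [0, 0, 0], "twist": [-0.76, -0.5, 6.67]}, {"offset": [0, 0, 0], "twist": [-0.76, -0.5, 6.67]}], gripper=0.046)

```text
t: 2.12
ee_pos: [282.6, 557.5, 404.6]
orientation: [1.576, 2.648, 0.086]
ft_force: [-1.1, -0.3, 0.3]
width: 58.1
```

>>> send_rows(rows=[{"offset": [0, 0, 0], "twist": [-0.76, -0.5, 6.67]}, {"offset": [0, 0, 0], "twist": [-0.76, -0.5, 6.67]}, {"offset": [0, 0, 0], "twist": [-0.76, -0.5, 6.67]}, {"offset": [0, 0, 0], "twist": [-0.76, -0.5, 6.67]}, {"offset": [0, 0, 0], "twist": [-0.76, -0.5, 6.67]}])

```text
t: 2.53
ee_pos: [282.6, 557.4, 404.7]
orientation: [2.261, 2.009, 0.163]
ft_force: [0.3, 0.1, 1.2]
width: 46.0
```

>>> send_rows(rows=[{"offset": [-0.0158, 0.0191, 0.0123], "twist": [0, 0, 0]}, {"offset": [-0.0158, 0.0191, 0.0123], "twist": [0, 0, 0]}, {"offset": [-0.0158, 0.0191, 0.0123], "twist": [0, 0, 0]}, {"offset": [-0.0158, 0.0191, 0.0123], "twist": [0, 0, 0]}, {"offset": [-0.0158, 0.0191, 0.0123], "twist": [0, 0, 0]}])

```text
t: 2.95
ee_pos: [375.9, 468.3, 359.4]
orientation: [2.265, 2.009, 0.176]
ft_force: [0.2, 1.4, -0.8]
width: 46.1
```

>>> send_rows(rows=[{"offset": [-0.0158, 0.0191, 0.0123], "twist": [0, 0, 0]}, {"offset": [-0.0158, 0.0191, 0.0123], "twist": [0, 0, 0]}, {"offset": [-0.0158, 0.0191, 0.0123], "twist": [0, 0, 0]}, {"offset": [-0.0158, 0.0191, 0.0123], "twist": [0, 0, 0]}, {"offset": [-0.0158, 0.0191, 0.0123], "twist": [0, 0, 0]}])

```text
t: 3.37
ee_pos: [474.1, 373.8, 311.1]
orientation: [2.264, 2.01, 0.179]
ft_force: [0.2, 0.8, 0.3]
width: 46.2
```

```bash
python3 - <<'E'
from h import *
to(NECK[0]-4*N+1.5*U+80*N,RC)
print(ctrl.get_obs()['qpos'])
E
```

```text
turn [ 0.57 -0.44 -3.1 ] shift mm after turn [13.17  4.4   0.46] tip-grasp now [500.08 373.28 150.22] F [0.17 0.83 0.28] w 46.2 t 3.37
[ 0.67  0.49  1.78 -0.15  0.75  0.89]
```

>>> send_rows(rows=[{"offset": [0, 0, 0], "twist": [0.3, -0.2, -1.6]}, {"offset": [0, 0, 0], "twist": [0.3, -0.2, -1.6]}, {"offset": [0.0066, 0.0022, 0], "twist": [0, 0, 0]}, {"offset": [0.0066, 0.0022, 0], "twist": [0, 0, 0]}, {"offset": [0, 0, 0.02], "twist": [0, 0, 0]}])

```text
t: 3.78
ee_pos: [487.6, 383.4, 292.5]
orientation: [2.215, 2.064, 0.159]
ft_force: [1.2, 0.4, 0.2]
width: 45.9
```

>>> send_rows(rows=[{"offset": [0, 0, 0.01], "twist": [0, 0, 0]}, {"offset": [0, 0, 0.01], "twist": [0, 0, 0]}, {"offset": [0, 0, 0], "twist": [0, 0, 0]}, {"offset": [0, 0, 0], "twist": [0, 0, 0]}, {"offset": [0, 0, 0], "twist": [0, 0, 0]}])

```text
t: 4.2
ee_pos: [489.9, 385.9, 269.2]
orientation: [2.214, 2.066, 0.155]
ft_force: [-0.1, -0.8, 0.3]
width: 46.3
```

```bash
python3 - <<'E'
from h import *
to(NECK[0]-4*N+1.5*U,RC)
im,d=shot('scene'); im2,_=shot('top')
a=cv2.resize(im[100:260,280:480],(640,512)); b=cv2.resize(im2[150:310,80:280],(640,512))
cv2.imwrite('pics/c1.png',cv2.resize(np.hstack([a,b]),(800,320)))
E
```

```text
turn [-0.02  0.02 -0.23] shift mm after turn [-0.   -4.2  36.71] tip-grasp now [514.18 384.3  107.98] F [-0.08 -0.84  0.32] w 46.3 t 4.2
```

View pics/c1.png

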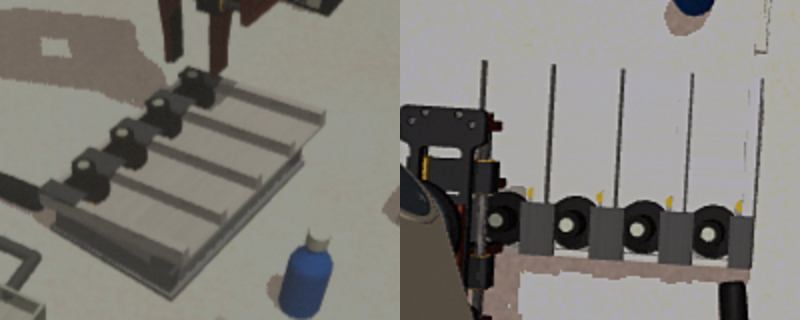

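The crops show the open fingers straddling the neck of the far-left cup, with the jaws along the slope. The other three cups are still jammed. I'll descend, grip and check.

>>> send_rows(rows=[{"offset": [0, -0.0042, 0], "twist": [0, 0, 0]}, {"offset": [0, 0, 0.012], "twist": [0, 0, 0]}, {"offset": [0, 0, 0.012], "twist": [0, 0, 0]}, {"offset": [0, 0, 0.008], "twist": [0, 0, 0]}, {"offset": [0, 0, 0.003], "twist": [0, 0, 0]}])

```text
t: 4.72
ee_pos: [491.5, 386.3, 233.9]
orientation: [2.214, 2.065, 0.164]
ft_force: [-0.3, 0.0, 0.4]
width: 45.9
```

>>> send_rows(rows=[{"offset": [0, 0, 0], "twist": [0, 0, 0]}, {"offset": [0, 0, 0], "twist": [0, 0, 0]}, {"offset": [0, 0, 0], "twist": [0, 0, 0]}, {"offset": [0, 0, 0], "twist": [0, 0, 0]}, {"offset": [0, 0, 0], "twist": [0, 0, 0]}], gripper=0)

```text
t: 5.13
ee_pos: [491.4, 385.7, 231.3]
orientation: [2.215, 2.065, 0.158]
ft_force: [0.3, 1.0, -0.2]
width: 23.6
```

```bash
python3 - <<'E'
from h import *
to(NECK[0]-4*N+1.5*U,RC)
E
```

```text
turn [ 0.04 -0.04 -0.27] shift mm after turn [ 0.09  0.03 -0.95] tip-grasp now [515.82 384.28  70.15] F [ 0.27  0.98 -0.24] w 23.6 t 5.13
```

>>> send_rows(rows=[{"offset": [0, 0.008, -0.0005], "twist": [0, 0, 0]}, {"offset": [0, 0.008, 0], "twist": [0, 0, 0]}, {"offset": [0, 0.008, 0], "twist": [0, 0, 0]}, {"offset": [0, 0.008, 0], "twist": [0, 0, 0]}, {"offset": [0, 0.008, 0], "twist": [0, 0, 0]}])

```text
t: 5.55
ee_pos: [533.5, 384.1, 239.6]
orientation: [2.214, 2.067, 0.162]
ft_force: [-0.0, -0.6, -0.2]
width: 23.1
```

>>> send_rows(rows=[{"offset": [0, 0.008, 0], "twist": [0, 0, 0]}, {"offset": [0, 0.006, 0], "twist": [0, 0, 0]}, {"offset": [0, 0.004, 0], "twist": [0, 0, 0]}, {"offset": [0, 0, 0], "twist": [0, 0, 0]}, {"offset": [0, 0, 0], "twist": [0, 0, 0]}])

```text
t: 5.97
ee_pos: [556.7, 381.2, 243.2]
orientation: [2.215, 2.063, 0.163]
ft_force: [-0.2, -0.0, -0.3]
width: 23.1
```

```bash
python3 - <<'E'
from h import *
to(NECK[0]-4*N+52*U,RC)
to(np.array([477,-97,83+40+60]),flat(0.052))
E
```

```text
turn [ 0.22 -0.17 -0.36] shift mm after turn [  0.42 -15.96   1.04] tip-grasp now [581.62 380.04  82.12] F [-0.24 -0.04 -0.26] w 23.1 t 5.97
turn [ 8.82  0.32 -7.04] shift mm after turn [-473.38 -104.41 -102.8 ] tip-grasp now [581.62 380.04  82.12] F [-0.24 -0.04 -0.26] w 23.1 t 5.97
```

>>> send_rows(rows=[{"offset": [0, 0, -0.008], "twist": [0, 0, 0]}, {"offset": [0, 0, -0.016], "twist": [0, 0, 0]}, {"offset": [0, 0, -0.02], "twist": [0, 0, 0]}, {"offset": [0, 0, -0.02], "twist": [0, 0, 0]}, {"offset": [0, 0, -0.016], "twist": [0, 0, 0]}])

```text
t: 6.38
ee_pos: [541.3, 380.8, 323.7]
orientation: [2.216, 2.066, 0.148]
ft_force: [0.9, 0.0, -0.5]
width: 23.3
```

>>> send_rows(rows=[{"offset": [0, 0, 0], "twist": [2.9, 0.1, -2.3]}, {"offset": [0, 0, 0], "twist": [2.9, 0.1, -2.3]}, {"offset": [0, 0, 0], "twist": [2.9, 0.1, -2.3]}, {"offset": [0, 0, 0], "twist": [0, 0, 0]}, {"offset": [0, 0, 0], "twist": [0, 0, 0]}])

```text
t: 6.8
ee_pos: [538.9, 382.8, 337.4]
orientation: [-2.154, -2.283, -0.002]
ft_force: [0.3, -0.1, -0.9]
width: 23.3
```

```bash
cat >> h.py <<'E'
SLOT=[[479.7,-108.2],[551.7,-104.4],[475.9,-36.2],[547.9,-32.4]]
E
python3 - <<'E'
from h import *
to([*SLOT[0],155],flat(0.052))
E
```

```text
turn [-0.06 -0.16  0.37] shift mm after turn [-487.22  -84.6    19.44] tip-grasp now [538.65 383.2  174.44] F [ 0.31 -0.07 -0.88] w 23.3 t 6.8
```

>>> send_rows(rows=[{"offset": [-0.015, -0.003, 0], "twist": [0, 0, 0]}, {"offset": [-0.03, -0.005, 0], "twist": [0, 0, 0]}, {"offset": [-0.033, -0.006, 0], "twist": [0, 0, 0]}, {"offset": [-0.033, -0.006, 0], "twist": [0, 0, 0]}, {"offset": [-0.033, -0.006, 0], "twist": [0, 0, 0]}])

```text
t: 7.22
ee_pos: [519.3, 239.4, 339.7]
orientation: [2.149, 2.286, 0.02]
ft_force: [0.4, -0.8, -1.1]
width: 24.0
```

>>> send_rows(rows=[{"offset": [-0.033, -0.006, 0], "twist": [0, 0, 0]}, {"offset": [-0.033, -0.006, 0], "twist": [0, 0, 0]}, {"offset": [-0.033, -0.006, 0], "twist": [0, 0, 0]}, {"offset": [-0.033, -0.006, 0], "twist": [0, 0, 0]}, {"offset": [-0.033, -0.006, 0], "twist": [0, 0, 0]}])

```text
t: 7.63
ee_pos: [495.3, 66.4, 340.7]
orientation: [2.145, 2.277, 0.027]
ft_force: [0.8, -1.2, -1.3]
width: 23.8
```

>>> send_rows(rows=[{"offset": [-0.033, -0.006, 0], "twist": [0, 0, 0]}, {"offset": [-0.033, -0.006, 0], "twist": [0, 0, 0]}, {"offset": [-0.033, -0.006, 0], "twist": [0, 0, 0]}, {"offset": [-0.033, -0.006, 0], "twist": [0, 0, 0]}, {"offset": [-0.02, -0.003, 0], "twist": [0, 0, 0]}])

```text
t: 8.05
ee_pos: [473.1, -94.6, 342.5]
orientation: [2.143, 2.265, 0.029]
ft_force: [0.4, 0.7, -0.6]
width: 23.5
```

>>> send_rows(rows=[{"offset": [0, 0, 0], "twist": [0, 0, 0]}, {"offset": [0, 0, 0], "twist": [0, 0, 0]}, {"offset": [0, 0, 0], "twist": [0, 0, 0]}, {"offset": [0, 0, 0], "twist": [0, 0, 0]}, {"offset": [0, 0, 0], "twist": [0, 0, 0]}])

```text
t: 8.47
ee_pos: [472.0, -96.0, 343.9]
orientation: [2.147, 2.254, 0.03]
ft_force: [0.9, -0.9, -1.3]
width: 22.7
```

```bash
python3 - <<'E'
from h import *
to([*SLOT[0],113.5],flat(0.052))
E
```

```text
turn [ 1.92  0.43 -0.21] shift mm after turn [-12.63   7.08  67.42] tip-grasp now [477.49 -96.91 181.02] F [ 0.9  -0.86 -1.31] w 22.7 t 8.47
```

>>> send_rows(rows=[{"offset": [0, 0, 0], "twist": [1.0, 0.2, 0]}, {"offset": [0, 0, 0], "twist": [0.9, 0.2, -0.2]}, {"offset": [-0.0126, 0.007, 0], "twist": [0, 0, 0]}, {"offset": [0, 0, 0.02], "twist": [0, 0, 0]}, {"offset": [0, 0, 0.02], "twist": [0, 0, 0]}])

```text
t: 8.88
ee_pos: [483.1, -106.5, 306.6]
orientation: [2.151, 2.283, 0.003]
ft_force: [-1.2, -0.4, -0.8]
width: 23.0
```

>>> send_rows(rows=[{"offset": [0, 0, 0.012], "twist": [0, 0, 0]}, {"offset": [0, 0, 0.005], "twist": [0, 0, 0]}, {"offset": [0, 0, 0], "twist": [0, 0, 0]}, {"offset": [0, 0, 0], "twist": [0, 0, 0]}, {"offset": [0, 0, 0], "twist": [0, 0, 0]}])

```text
t: 9.3
ee_pos: [485.2, -108.1, 286.1]
orientation: [2.152, 2.286, -0.001]
ft_force: [0.6, -0.3, 0.1]
width: 23.2
```

```bash
python3 - <<'E'
from h import *
to([*SLOT[0],113.5],flat(0.052))
im,d=shot('scene'); im2,_=shot('top')
a=cv2.resize(im[200:360,130:330],(640,512)); b=cv2.resize(im2[170:330,280:480],(640,512))
cv2.imwrite('pics/c2.png',cv2.resize(np.hstack([a,b]),(800,320)))
E
```

```text
turn [0.03 0.09 0.48] shift mm after turn [ 0.16 -5.5   9.62] tip-grasp now [ 485.31 -108.33  123.12] F [ 0.62 -0.3   0.13] w 23.2 t 9.3
```

View pics/c2.png

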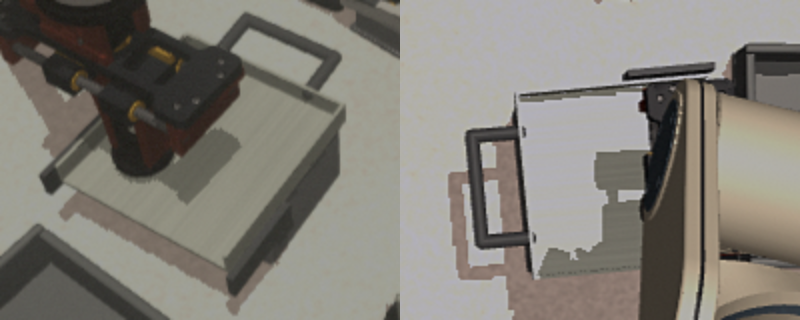

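The crops show the cup held low over the near lip corner of the tray, inside its walls. I'll lower it and release.

>>> send_rows(rows=[{"offset": [0, -0.0055, 0], "twist": [0, 0, 0]}, {"offset": [0, 0, 0.004], "twist": [0, 0, 0]}, {"offset": [0, 0, 0.003], "twist": [0, 0, 0]}, {"offset": [0, 0, 0.002], "twist": [0, 0, 0]}, {"offset": [0, 0, 0], "twist": [0, 0, 0]}])

```text
t: 9.82
ee_pos: [479.4, -108.5, 278.6]
orientation: [2.149, 2.284, 0.002]
ft_force: [0.0, 0.1, -0.9]
width: 23.2
```

>>> send_rows(rows=[{"offset": [0, 0, 0], "twist": [0, 0, 0]}, {"offset": [0, 0, 0], "twist": [0, 0, 0]}, {"offset": [0, 0, 0], "twist": [0, 0, 0]}, {"offset": [0, 0, 0], "twist": [0, 0, 0]}, {"offset": [0, 0, 0], "twist": [0, 0, 0]}], gripper=0.046)

```text
t: 10.23
ee_pos: [479.7, -108.5, 278.6]
orientation: [2.149, 2.284, 0.003]
ft_force: [-0.4, -0.2, 0.4]
width: 45.6
```

>>> send_rows(rows=[{"offset": [0, 0, -0.01], "twist": [0, 0, 0]}, {"offset": [0, 0, -0.02], "twist": [0, 0, 0]}, {"offset": [0, 0, -0.025], "twist": [0, 0, 0]}, {"offset": [0, 0, -0.02], "twist": [0, 0, 0]}, {"offset": [0, 0, 0], "twist": [0, 0, 0]}])

```text
t: 10.65
ee_pos: [479.0, -108.1, 357.7]
orientation: [2.151, 2.286, -0.0]
ft_force: [0.2, -0.3, 0.5]
width: 46.3
```

```bash
python3 - <<'E'
from h import *
to(NECK[1]-4*N+1.5*U+50*N,RC)
E
```

```text
turn [-8.48 -0.44  7.2 ] shift mm after turn [431.7  -38.6   71.02] tip-grasp now [ 479.25 -108.45  194.67] F [ 0.23 -0.28  0.5 ] w 46.3 t 10.65
```

>>> send_rows(rows=[{"offset": [0, 0, 0], "twist": [-2.83, -0.15, 2.4]}, {"offset": [0, 0, 0], "twist": [-2.83, -0.15, 2.4]}, {"offset": [0, 0, 0], "twist": [-2.83, -0.15, 2.4]}, {"offset": [0.017, 0, 0], "twist": [0, 0, 0]}, {"offset": [0.033, -0.002, 0], "twist": [0, 0, 0]}])

```text
t: 11.07
ee_pos: [481.0, -60.4, 360.0]
orientation: [2.212, 2.05, 0.167]
ft_force: [-0.1, -0.4, 0.8]
width: 45.7
```

>>> send_rows(rows=[{"offset": [0.033, -0.003, 0], "twist": [0, 0, 0]}, {"offset": [0.033, -0.003, 0], "twist": [0, 0, 0]}, {"offset": [0.033, -0.003, 0], "twist": [0, 0, 0]}, {"offset": [0.033, -0.003, 0], "twist": [0, 0, 0]}, {"offset": [0.033, -0.003, 0], "twist": [0, 0, 0]}])

```text
t: 11.48
ee_pos: [477.4, 110.3, 356.9]
orientation: [2.218, 2.042, 0.168]
ft_force: [0.7, -0.2, -0.6]
width: 46.2
```

>>> send_rows(rows=[{"offset": [0.033, -0.004, 0.005], "twist": [0, 0, 0]}, {"offset": [0.033, -0.004, 0.01], "twist": [0, 0, 0]}, {"offset": [0.033, -0.004, 0.01], "twist": [0, 0, 0]}, {"offset": [0.033, -0.004, 0.01], "twist": [0, 0, 0]}, {"offset": [0.033, -0.004, 0.01], "twist": [0, 0, 0]}])

```text
t: 11.9
ee_pos: [477.1, 284.4, 308.9]
orientation: [2.216, 2.041, 0.174]
ft_force: [0.8, -0.3, 0.3]
width: 46.1
```

>>> send_rows(rows=[{"offset": [0.017, 0, 0.005], "twist": [0, 0, 0]}, {"offset": [0, 0, 0], "twist": [0, 0, 0]}, {"offset": [0, 0, 0], "twist": [0, 0, 0]}, {"offset": [0, 0, 0], "twist": [0, 0, 0]}, {"offset": [0, 0, 0], "twist": [0, 0, 0]}])

```text
t: 12.32
ee_pos: [477.3, 306.6, 300.4]
orientation: [2.21, 2.05, 0.169]
ft_force: [-0.3, -0.4, 0.3]
width: 45.8
```

```bash
python3 - <<'E'
from h import *
to(NECK[1]-4*N+1.5*U,RC)
E
```

```text
turn [ 0.92  0.16 -0.55] shift mm after turn [17.97 -1.72 68.64] tip-grasp now [504.11 304.36 139.61] F [-0.26 -0.44  0.26] w 45.8 t 12.32
```

>>> send_rows(rows=[{"offset": [0, 0, 0], "twist": [0.9, 0.16, -0.55]}, {"offset": [0.009, 0, 0], "twist": [0, 0, 0]}, {"offset": [0.009, -0.001, 0], "twist": [0, 0, 0]}, {"offset": [0, 0, 0.01], "twist": [0, 0, 0]}, {"offset": [0, 0, 0.015], "twist": [0, 0, 0]}])

```text
t: 12.73
ee_pos: [483.0, 322.2, 279.0]
orientation: [2.215, 2.061, 0.166]
ft_force: [-0.4, 0.3, -1.2]
width: 46.1
```

>>> send_rows(rows=[{"offset": [0, 0, 0.015], "twist": [0, 0, 0]}, {"offset": [0, 0, 0.01], "twist": [0, 0, 0]}, {"offset": [0, 0, 0], "twist": [0, 0, 0]}, {"offset": [0, 0, 0], "twist": [0, 0, 0]}, {"offset": [0, 0, 0], "twist": [0, 0, 0]}])

```text
t: 13.15
ee_pos: [486.9, 321.4, 249.5]
orientation: [2.216, 2.06, 0.161]
ft_force: [0.3, 0.0, -0.7]
width: 46.3
```

```bash
python3 - <<'E'
from h import *
to(NECK[1]-4*N+1.5*U,RC)
E
```

```text
turn [ 0.25 -0.03 -0.46] shift mm after turn [ 2.55 -2.71 17.06] tip-grasp now [511.94 319.85  88.45] F [ 0.26  0.04 -0.75] w 46.3 t 13.15
```

>>> send_rows(rows=[{"offset": [0.0025, -0.0027, 0], "twist": [0, 0, 0]}, {"offset": [0, 0, 0.007], "twist": [0, 0, 0]}, {"offset": [0, 0, 0.006], "twist": [0, 0, 0]}, {"offset": [0, 0, 0.002], "twist": [0, 0, 0]}, {"offset": [0, 0, 0], "twist": [0, 0, 0]}])

```text
t: 13.57
ee_pos: [487.1, 324.7, 234.9]
orientation: [2.215, 2.059, 0.167]
ft_force: [-0.2, -0.4, -0.4]
width: 46.2
```

>>> send_rows(rows=[{"offset": [0, 0, 0], "twist": [0, 0, 0]}, {"offset": [0, 0, 0], "twist": [0, 0, 0]}, {"offset": [0, 0, 0], "twist": [0, 0, 0]}, {"offset": [0, 0, 0], "twist": [0, 0, 0]}, {"offset": [0, 0, 0], "twist": [0, 0, 0]}], gripper=0)

```text
t: 13.98
ee_pos: [487.1, 324.7, 234.9]
orientation: [2.215, 2.059, 0.166]
ft_force: [-0.2, 0.2, -0.3]
width: 23.9
```

```bash
python3 - <<'E'
from h import *
to(NECK[1]-4*N+50*U,RC)
E
```

```text
turn [ 0.41 -0.15 -0.47] shift mm after turn [-0.74 48.02  2.62] tip-grasp now [512.59 323.45  73.92] F [-0.24  0.21 -0.35] w 23.9 t 13.98
```

Gripped at the full neck width. Next I'll drag it uphill, lift and turn it level.

>>> send_rows(rows=[{"offset": [0, 0.01, 0], "twist": [0, 0, 0]}, {"offset": [0, 0.01, 0], "twist": [0, 0, 0]}, {"offset": [0, 0.01, 0], "twist": [0, 0, 0]}, {"offset": [0, 0.01, 0], "twist": [0, 0, 0]}, {"offset": [0, 0.008, 0], "twist": [0, 0, 0]}])

```text
t: 14.4
ee_pos: [538.0, 321.8, 243.5]
orientation: [2.215, 2.061, 0.168]
ft_force: [0.8, -1.1, -1.2]
width: 23.4
```

>>> send_rows(rows=[{"offset": [0, 0.004, 0], "twist": [0, 0, 0]}, {"offset": [0, 0, 0], "twist": [0, 0, 0]}, {"offset": [0, 0, -0.01], "twist": [0, 0, 0]}, {"offset": [0, 0, -0.02], "twist": [0, 0, 0]}, {"offset": [0, 0, -0.02], "twist": [0, 0, 0]}])

```text
t: 14.82
ee_pos: [536.3, 319.2, 291.4]
orientation: [2.219, 2.058, 0.156]
ft_force: [-0.1, -0.2, -0.2]
width: 23.2
```

>>> send_rows(rows=[{"offset": [0, 0, -0.02], "twist": [0, 0, 0]}, {"offset": [0, 0, 0], "twist": [2.9, 0.1, -2.4]}, {"offset": [0, 0, 0], "twist": [2.9, 0.1, -2.4]}, {"offset": [0, 0, 0], "twist": [2.9, 0.1, -2.4]}, {"offset": [0, 0, 0], "twist": [0, 0, 0]}])

```text
t: 15.23
ee_pos: [530.9, 319.7, 320.3]
orientation: [-2.155, -2.285, 0.004]
ft_force: [0.2, -0.3, -0.7]
width: 23.3
```

```bash
python3 - <<'E'
from h import *
to([*SLOT[1],155],flat(0.052))
E
```

```text
turn [-0.15  0.05  0.37] shift mm after turn [-424.61   -1.24    2.29] tip-grasp now [530.45 319.52 157.29] F [ 0.16 -0.27 -0.71] w 23.3 t 15.23
```

>>> send_rows(rows=[{"offset": [-0.015, 0, 0], "twist": [0, 0, 0]}, {"offset": [-0.033, 0, 0], "twist": [0, 0, 0]}, {"offset": [-0.033, 0, 0], "twist": [0, 0, 0]}, {"offset": [-0.033, 0, 0], "twist": [0, 0, 0]}, {"offset": [-0.033, 0, 0], "twist": [0, 0, 0]}])

```text
t: 15.65
ee_pos: [537.3, 170.9, 321.4]
orientation: [2.148, 2.285, 0.005]
ft_force: [0.5, 0.5, -0.4]
width: 23.5
```

>>> send_rows(rows=[{"offset": [-0.033, 0, 0], "twist": [0, 0, 0]}, {"offset": [-0.033, 0, 0], "twist": [0, 0, 0]}, {"offset": [-0.033, 0, 0], "twist": [0, 0, 0]}, {"offset": [-0.033, 0, 0], "twist": [0, 0, 0]}, {"offset": [-0.033, 0, 0], "twist": [0, 0, 0]}])

```text
t: 16.07
ee_pos: [542.6, -5.1, 322.3]
orientation: [2.149, 2.275, 0.004]
ft_force: [1.4, 0.6, -0.8]
width: 23.5
```

>>> send_rows(rows=[{"offset": [-0.033, 0, 0], "twist": [0, 0, 0]}, {"offset": [-0.033, 0, 0], "twist": [0, 0, 0]}, {"offset": [-0.033, 0, 0], "twist": [0, 0, 0]}, {"offset": [-0.015, 0, 0], "twist": [0, 0, 0]}, {"offset": [0, 0, 0], "twist": [0.6, 0.1, 0.2]}])

```text
t: 16.48
ee_pos: [543.6, -132.9, 323.9]
orientation: [2.167, 2.259, -0.011]
ft_force: [0.3, -0.4, -1.3]
width: 23.2
```

>>> send_rows(rows=[{"offset": [0, 0, 0], "twist": [0.6, 0.1, 0]}, {"offset": [0, 0, 0], "twist": [0, 0, 0]}, {"offset": [0, 0, 0], "twist": [0, 0, 0]}, {"offset": [0, 0, 0], "twist": [0, 0, 0]}, {"offset": [0, 0, 0], "twist": [0, 0, 0]}])

```text
t: 16.9
ee_pos: [541.3, -131.6, 323.6]
orientation: [2.176, 2.263, -0.025]
ft_force: [0.0, -0.3, -0.2]
width: 23.5
```

```bash
python3 - <<'E'
from h import *
to([*SLOT[1],113.5],flat(0.052))
E
```

```text
turn [-0.59  0.69 -0.73] shift mm after turn [26.6  11.77 47.09] tip-grasp now [ 539.73 -133.6   160.61] F [ 0.05 -0.33 -0.16] w 23.5 t 16.9
```

>>> send_rows(rows=[{"offset": [0, 0, 0], "twist": [-0.6, 0.7, -0.7]}, {"offset": [0.014, 0.006, 0], "twist": [0, 0, 0]}, {"offset": [0.012, 0.006, 0], "twist": [0, 0, 0]}, {"offset": [0, 0, 0], "twist": [0, 0, 0]}, {"offset": [0, 0, 0.01], "twist": [0, 0, 0]}])

```text
t: 17.32
ee_pos: [553.3, -100.1, 314.8]
orientation: [2.155, 2.282, 0.004]
ft_force: [0.5, -0.9, -0.4]
width: 23.6
```

>>> send_rows(rows=[{"offset": [0, 0, 0.012], "twist": [0, 0, 0]}, {"offset": [0, 0, 0.008], "twist": [0, 0, 0]}, {"offset": [0, 0, 0], "twist": [0, 0, 0]}, {"offset": [0, 0, 0], "twist": [0, 0, 0]}, {"offset": [0, 0, 0], "twist": [0, 0, 0]}])

```text
t: 17.73
ee_pos: [551.8, -99.9, 288.8]
orientation: [-2.153, -2.285, 0.002]
ft_force: [0.6, -0.4, 0.4]
width: 23.3
```

```bash
python3 - <<'E'
from h import *
to([*SLOT[1],116.5],flat(0.052))
E
```

```text
turn [-0.14 -0.04  0.41] shift mm after turn [-4.53 -0.32  9.31] tip-grasp now [551.39 -99.78 125.81] F [ 0.57 -0.4   0.4 ] w 23.3 t 17.73
```

>>> send_rows(rows=[{"offset": [-0.0045, 0, 0.002], "twist": [0, 0, 0]}, {"offset": [0, 0, 0.004], "twist": [0, 0, 0]}, {"offset": [0, 0, 0.002], "twist": [0, 0, 0]}, {"offset": [0, 0, 0.001], "twist": [0, 0, 0]}, {"offset": [0, 0, 0], "twist": [0, 0, 0]}])

```text
t: 18.15
ee_pos: [552.1, -106.0, 279.4]
orientation: [-2.156, -2.284, 0.001]
ft_force: [0.1, -0.0, 0.3]
width: 23.4
```

>>> send_rows(rows=[{"offset": [0, 0, 0], "twist": [0, 0, 0]}, {"offset": [0, 0, 0], "twist": [0, 0, 0]}, {"offset": [0, 0, 0], "twist": [0, 0, 0]}, {"offset": [0, 0, 0], "twist": [0, 0, 0]}, {"offset": [0, 0, 0], "twist": [0, 0, 0]}], gripper=0.046)

```text
t: 18.57
ee_pos: [552.5, -106.0, 280.2]
orientation: [2.156, 2.284, 0.0]
ft_force: [0.0, 0.3, 0.2]
width: 45.8
```

>>> send_rows(rows=[{"offset": [0, 0, -0.01], "twist": [0, 0, 0]}, {"offset": [0, 0, -0.02], "twist": [0, 0, 0]}, {"offset": [0, 0, -0.025], "twist": [0, 0, 0]}, {"offset": [0, 0, -0.02], "twist": [0, 0, 0]}, {"offset": [0, 0, 0], "twist": [-2.83, -0.15, 2.4]}])

```text
t: 18.98
ee_pos: [552.5, -105.7, 359.4]
orientation: [2.18, 2.216, 0.05]
ft_force: [1.0, -0.8, 0.5]
width: 46.0
```

>>> send_rows(rows=[{"offset": [0, 0, 0], "twist": [-2.83, -0.15, 2.4]}, {"offset": [0, 0, 0], "twist": [-2.83, -0.15, 2.4]}, {"offset": [0, 0, 0], "twist": [0, 0, 0]}, {"offset": [0, 0, 0], "twist": [0, 0, 0]}, {"offset": [0, 0, 0], "twist": [0, 0, 0]}])

```text
t: 19.4
ee_pos: [552.7, -105.6, 365.9]
orientation: [2.212, 2.061, 0.163]
ft_force: [0.1, -0.0, 0.8]
width: 46.1
```

```bash
python3 - <<'E'
from h import *
to(NECK[2]-4*N+1.5*U+50*N,RC)
E
```

```text
turn [ 0.37 -0.02 -0.32] shift mm after turn [ 363.05 -112.48   68.16] tip-grasp now [ 578.1  -107.2   204.87] F [ 0.1  -0.01  0.82] w 46.1 t 19.4
```

>>> send_rows(rows=[{"offset": [0.016, -0.004, 0], "twist": [0.4, 0, -0.3]}, {"offset": [0.033, -0.01, 0], "twist": [0, 0, 0]}, {"offset": [0.033, -0.01, 0], "twist": [0, 0, 0]}, {"offset": [0.033, -0.01, 0], "twist": [0, 0, 0]}, {"offset": [0.033, -0.01, 0], "twist": [0, 0, 0]}])

```text
t: 19.82
ee_pos: [520.2, 44.2, 359.9]
orientation: [2.215, 2.067, 0.148]
ft_force: [0.1, 0.4, -0.2]
width: 45.7
```

>>> send_rows(rows=[{"offset": [0.033, -0.01, 0], "twist": [0, 0, 0]}, {"offset": [0.033, -0.01, 0.01], "twist": [0, 0, 0]}, {"offset": [0.033, -0.01, 0.015], "twist": [0, 0, 0]}, {"offset": [0.033, -0.01, 0.015], "twist": [0, 0, 0]}, {"offset": [0.033, -0.01, 0.015], "twist": [0, 0, 0]}])

```text
t: 20.23
ee_pos: [488.9, 219.4, 299.3]
orientation: [2.21, 2.069, 0.149]
ft_force: [1.1, -0.3, 0.2]
width: 45.9
```

>>> send_rows(rows=[{"offset": [0.033, -0.01, 0.005], "twist": [0, 0, 0]}, {"offset": [0.016, -0.005, 0], "twist": [0, 0, 0]}, {"offset": [0, 0, 0], "twist": [0, 0, 0]}, {"offset": [0, 0, 0], "twist": [0, 0, 0]}, {"offset": [0, 0, 0], "twist": [0, 0, 0]}])

```text
t: 20.65
ee_pos: [475.0, 277.3, 287.0]
orientation: [2.198, 2.086, 0.132]
ft_force: [-0.5, 0.0, 0.4]
width: 46.2
```

```bash
python3 - <<'E'
from h import *
to(NECK[2]-4*N+1.5*U,RC)
E
```

```text
turn [-0.65  0.57  0.76] shift mm after turn [-14.     0.58  55.48] tip-grasp now [497.41 274.21 125.58] F [-0.51  0.03  0.39] w 46.2 t 20.65
```

>>> send_rows(rows=[{"offset": [0, 0, 0], "twist": [-0.6, 0.5, 0.7]}, {"offset": [-0.007, 0, 0], "twist": [0, 0, 0]}, {"offset": [-0.007, 0, 0], "twist": [0, 0, 0]}, {"offset": [0, 0, 0.01], "twist": [0, 0, 0]}, {"offset": [0, 0, 0.012], "twist": [0, 0, 0]}])

```text
t: 21.07
ee_pos: [479.5, 257.6, 267.4]
orientation: [2.213, 2.063, 0.161]
ft_force: [-0.3, -0.4, -0.1]
width: 46.3
```

>>> send_rows(rows=[{"offset": [0, 0, 0.01], "twist": [0, 0, 0]}, {"offset": [0, 0, 0.005], "twist": [0, 0, 0]}, {"offset": [0, 0, 0], "twist": [0, 0, 0]}, {"offset": [0, 0, 0], "twist": [0, 0, 0]}, {"offset": [0, 0, 0], "twist": [0, 0, 0]}])

```text
t: 21.48
ee_pos: [481.8, 255.4, 246.5]
orientation: [2.217, 2.061, 0.151]
ft_force: [-0.2, 0.0, -0.4]
width: 46.1
```

```bash
python3 - <<'E'
from h import *
to(NECK[2]-4*N+1.5*U,RC)
E
```

```text
turn [-0.07  0.18 -0.44] shift mm after turn [ 7.45 -1.48 14.24] tip-grasp now [505.89 253.28  85.33] F [-0.2   0.04 -0.35] w 46.1 t 21.48
```

>>> send_rows(rows=[{"offset": [0.0074, -0.0015, 0], "twist": [0, 0, 0]}, {"offset": [0, 0, 0], "twist": [0, 0, 0]}, {"offset": [0, 0, 0.006], "twist": [0, 0, 0]}, {"offset": [0, 0, 0.005], "twist": [0, 0, 0]}, {"offset": [0, 0, 0.001], "twist": [0, 0, 0]}])

```text
t: 21.9
ee_pos: [483.0, 264.8, 234.7]
orientation: [2.215, 2.062, 0.156]
ft_force: [-0.5, -0.6, 0.3]
width: 46.1
```

>>> send_rows(rows=[{"offset": [0, 0, 0], "twist": [0, 0, 0]}, {"offset": [0, 0, 0], "twist": [0, 0, 0]}, {"offset": [0, 0, 0], "twist": [0, 0, 0]}, {"offset": [0, 0, 0], "twist": [0, 0, 0]}, {"offset": [0, 0, 0], "twist": [0, 0, 0]}], gripper=0)

```text
t: 22.32
ee_pos: [482.8, 264.6, 234.0]
orientation: [2.216, 2.063, 0.154]
ft_force: [0.3, -0.2, -0.4]
width: 23.3
```

```bash
python3 - <<'E'
from h import *
to(NECK[2]-4*N+50*U,RC)
E
```

```text
turn [ 0.02  0.11 -0.36] shift mm after turn [-1.83 48.53  1.83] tip-grasp now [507.11 262.7   72.88] F [ 0.3  -0.23 -0.41] w 23.3 t 22.32
```

Same sequence for the third cup, including the tray approach. Its grip sits about 31 mm above the underside.

>>> send_rows(rows=[{"offset": [0, 0.01, 0], "twist": [0, 0, 0]}, {"offset": [0, 0.01, 0], "twist": [0, 0, 0]}, {"offset": [0, 0.01, 0], "twist": [0, 0, 0]}, {"offset": [0, 0.01, 0], "twist": [0, 0, 0]}, {"offset": [0, 0.008, 0], "twist": [0, 0, 0]}])

```text
t: 22.73
ee_pos: [532.2, 261.6, 242.0]
orientation: [2.216, 2.064, 0.154]
ft_force: [0.3, -0.2, -0.1]
width: 23.6
```

>>> send_rows(rows=[{"offset": [0, 0.004, 0], "twist": [0, 0, 0]}, {"offset": [0, 0, 0], "twist": [0, 0, 0]}, {"offset": [0, 0, -0.01], "twist": [0, 0, 0]}, {"offset": [0, 0, -0.02], "twist": [0, 0, 0]}, {"offset": [0, 0, -0.025], "twist": [0, 0, 0]}])

```text
t: 23.15
ee_pos: [529.5, 259.6, 294.5]
orientation: [2.22, 2.063, 0.14]
ft_force: [0.4, -1.3, -0.6]
width: 23.2
```

>>> send_rows(rows=[{"offset": [0, 0, -0.025], "twist": [0, 0, 0]}, {"offset": [0, 0, 0], "twist": [2.9, 0.1, -2.4]}, {"offset": [0, 0, 0], "twist": [2.9, 0.1, -2.4]}, {"offset": [0, 0, 0], "twist": [2.9, 0.1, -2.4]}, {"offset": [0, 0, 0], "twist": [0, 0, 0]}])

```text
t: 23.57
ee_pos: [523.6, 260.0, 329.0]
orientation: [-2.152, -2.283, 0.019]
ft_force: [-0.1, -0.6, -0.5]
width: 23.1
```

```bash
python3 - <<'E'
from h import *
to([*SLOT[2],160],flat(0.052))
E
```

```text
turn [-0.67  0.31  0.42] shift mm after turn [-293.37  -63.03    6.03] tip-grasp now [521.74 259.07 166.04] F [-0.07 -0.55 -0.46] w 23.1 t 23.57
```

>>> send_rows(rows=[{"offset": [-0.015, -0.003, 0], "twist": [0, 0, 0]}, {"offset": [-0.033, -0.007, 0], "twist": [0, 0, 0]}, {"offset": [-0.033, -0.007, 0], "twist": [0, 0, 0]}, {"offset": [-0.033, -0.007, 0], "twist": [0, 0, 0]}, {"offset": [-0.033, -0.007, 0], "twist": [0, 0, 0]}])

```text
t: 23.98
ee_pos: [498.9, 109.5, 330.9]
orientation: [2.149, 2.288, -0.01]
ft_force: [-0.0, -0.7, -0.3]
width: 23.3
```

>>> send_rows(rows=[{"offset": [-0.033, -0.007, 0], "twist": [0, 0, 0]}, {"offset": [-0.033, -0.007, 0], "twist": [0, 0, 0]}, {"offset": [-0.033, -0.007, 0], "twist": [0, 0, 0]}, {"offset": [-0.02, -0.005, 0], "twist": [0, 0, 0]}, {"offset": [-0.01, -0.003, 0], "twist": [0, 0, 0]}])

```text
t: 24.4
ee_pos: [470.3, -32.4, 332.0]
orientation: [2.154, 2.275, -0.013]
ft_force: [-0.0, 0.1, -0.4]
width: 23.0
```

>>> send_rows(rows=[{"offset": [0, 0, 0], "twist": [0, 0, 0]}, {"offset": [0, 0, 0], "twist": [0, 0, 0]}, {"offset": [0, 0, 0], "twist": [0, 0, 0]}, {"offset": [0, 0, 0], "twist": [0, 0, 0]}, {"offset": [0, 0, 0], "twist": [0, 0, 0]}])

```text
t: 24.82
ee_pos: [467.5, -34.3, 332.1]
orientation: [2.16, 2.266, -0.014]
ft_force: [1.3, -0.5, -0.7]
width: 22.8
```

```bash
python3 - <<'E'
from h import *
to([*SLOT[2],116],flat(0.052))
E
```

```text
turn [ 0.06  0.8  -0.23] shift mm after turn [-2.35  8.33 53.06] tip-grasp now [467.76 -36.56 169.08] F [ 1.32 -0.53 -0.71] w 22.8 t 24.82
```

>>> send_rows(rows=[{"offset": [0, 0, 0], "twist": [0, 0.8, -0.2]}, {"offset": [-0.002, 0.008, 0], "twist": [0, 0, 0]}, {"offset": [0, 0, 0.012], "twist": [0, 0, 0]}, {"offset": [0, 0, 0.012], "twist": [0, 0, 0]}, {"offset": [0, 0, 0.01], "twist": [0, 0, 0]}])

```text
t: 25.23
ee_pos: [479.5, -33.4, 299.2]
orientation: [2.154, 2.28, 0.01]
ft_force: [-0.0, -0.3, -0.5]
width: 23.2
```

>>> send_rows(rows=[{"offset": [0, 0, 0.006], "twist": [0, 0, 0]}, {"offset": [0, 0, 0], "twist": [0, 0, 0]}, {"offset": [0, 0, 0], "twist": [0, 0, 0]}, {"offset": [0, 0, 0], "twist": [0, 0, 0]}, {"offset": [0, 0, 0], "twist": [0, 0, 0]}])

```text
t: 25.65
ee_pos: [480.5, -32.7, 290.7]
orientation: [2.154, 2.284, 0.007]
ft_force: [0.5, -0.2, -0.7]
width: 23.3
```

```bash
python3 - <<'E'
from h import *
to([*SLOT[2],116],flat(0.052))
E
```

```text
turn [ 0.28 -0.1   0.36] shift mm after turn [-3.23 -4.73 11.72] tip-grasp now [481.24 -32.41 127.72] F [ 0.45 -0.18 -0.74] w 23.3 t 25.65
```

>>> send_rows(rows=[{"offset": [-0.003, -0.0045, 0.002], "twist": [0, 0, 0]}, {"offset": [0, 0, 0.004], "twist": [0, 0, 0]}, {"offset": [0, 0, 0.003], "twist": [0, 0, 0]}, {"offset": [0, 0, 0.001], "twist": [0, 0, 0]}, {"offset": [0, 0, 0], "twist": [0, 0, 0]}])

```text
t: 26.07
ee_pos: [475.9, -36.6, 281.1]
orientation: [2.153, 2.282, 0.01]
ft_force: [0.1, -0.5, -0.0]
width: 23.1
```

>>> send_rows(rows=[{"offset": [0, 0, 0], "twist": [0, 0, 0]}, {"offset": [0, 0, 0], "twist": [0, 0, 0]}, {"offset": [0, 0, 0], "twist": [0, 0, 0]}, {"offset": [0, 0, 0], "twist": [0, 0, 0]}, {"offset": [0, 0, 0], "twist": [0, 0, 0]}], gripper=0.046)

```text
t: 26.48
ee_pos: [476.2, -36.6, 281.3]
orientation: [2.153, 2.281, 0.01]
ft_force: [0.6, 0.2, -0.4]
width: 45.8
```

>>> send_rows(rows=[{"offset": [0, 0, -0.01], "twist": [0, 0, 0]}, {"offset": [0, 0, -0.02], "twist": [0, 0, 0]}, {"offset": [0, 0, -0.025], "twist": [0, 0, 0]}, {"offset": [0, 0, -0.02], "twist": [0, 0, 0]}, {"offset": [0, 0, 0], "twist": [-2.83, -0.15, 2.4]}])

```text
t: 26.9
ee_pos: [475.6, -36.6, 360.6]
orientation: [2.177, 2.213, 0.06]
ft_force: [1.1, -0.5, -0.7]
width: 45.8
```

>>> send_rows(rows=[{"offset": [0, 0, 0], "twist": [-2.83, -0.15, 2.4]}, {"offset": [0, 0, 0], "twist": [-2.83, -0.15, 2.4]}, {"offset": [0, 0, 0], "twist": [0, 0, 0]}, {"offset": [0, 0, 0], "twist": [0, 0, 0]}, {"offset": [0, 0, 0], "twist": [0, 0, 0]}])

```text
t: 27.32
ee_pos: [475.7, -36.5, 366.5]
orientation: [2.21, 2.058, 0.173]
ft_force: [-0.3, 1.0, 0.0]
width: 46.1
```

```bash
python3 - <<'E'
from h import *
to(NECK[3]-4*N+1.5*U+50*N,RC)
im,d=shot('scene','s3.png')
E
```

```text
turn [ 0.79 -0.18 -0.35] shift mm after turn [236.82 -31.72  81.02] tip-grasp now [502.21 -37.75 205.71] F [-0.26  1.03  0.04] w 46.1 t 27.32
```

View pics/s3.png

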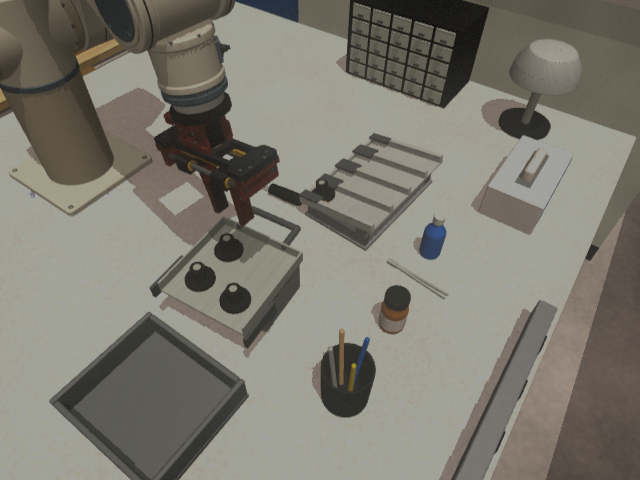

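Three cups stand upright on the tray at (229,247), (200,277) and (236,298). The last one is at (321,185), still jammed.

>>> send_rows(rows=[{"offset": [0.015, -0.003, 0], "twist": [0.7, -0.2, -0.3]}, {"offset": [0.033, -0.004, 0], "twist": [0, 0, 0]}, {"offset": [0.033, -0.004, 0], "twist": [0, 0, 0]}, {"offset": [0.033, -0.004, 0], "twist": [0, 0, 0]}, {"offset": [0.033, -0.005, 0], "twist": [0, 0, 0]}])

```text
t: 27.78
ee_pos: [466.9, 111.6, 363.3]
orientation: [2.217, 2.063, 0.148]
ft_force: [-0.5, -0.2, -0.0]
width: 46.3
```

>>> send_rows(rows=[{"offset": [0.033, -0.004, 0.015], "twist": [0, 0, 0]}, {"offset": [0.033, -0.004, 0.02], "twist": [0, 0, 0]}, {"offset": [0.008, -0.002, 0.02], "twist": [0, 0, 0]}, {"offset": [0, 0, 0.02], "twist": [0, 0, 0]}, {"offset": [0, 0, 0], "twist": [0, 0, 0]}])

```text
t: 28.2
ee_pos: [473.6, 195.7, 285.8]
orientation: [2.206, 2.075, 0.149]
ft_force: [-0.4, -0.3, -0.4]
width: 45.8
```

>>> send_rows(rows=[{"offset": [0, 0, 0], "twist": [0, 0, 0]}, {"offset": [0, 0, 0], "twist": [0, 0, 0]}, {"offset": [0, 0, 0], "twist": [0, 0, 0]}, {"offset": [0, 0, 0], "twist": [0, 0, 0]}, {"offset": [0, 0, 0], "twist": [0, 0, 0]}])

```text
t: 28.62
ee_pos: [474.2, 194.7, 287.7]
orientation: [2.206, 2.075, 0.146]
ft_force: [0.2, -0.1, -0.6]
width: 46.0
```

```bash
python3 - <<'E'
from h import *
to(NECK[3]-4*N+1.5*U,RC)
E
```

```text
turn [-0.25  0.24  0.24] shift mm after turn [ 6.13 -3.71 55.53] tip-grasp now [497.8  192.49 126.43] F [ 0.17 -0.12 -0.63] w 46.0 t 28.62
```

>>> send_rows(rows=[{"offset": [0.006, -0.0035, 0], "twist": [-0.2, 0.2, 0.2]}, {"offset": [0, 0, 0.01], "twist": [0, 0, 0]}, {"offset": [0, 0, 0.012], "twist": [0, 0, 0]}, {"offset": [0, 0, 0.01], "twist": [0, 0, 0]}, {"offset": [0, 0, 0.006], "twist": [0, 0, 0]}])

```text
t: 29.03
ee_pos: [478.0, 200.7, 249.9]
orientation: [2.209, 2.067, 0.165]
ft_force: [-0.2, 0.1, -0.0]
width: 46.1
```

>>> send_rows(rows=[{"offset": [0, 0, 0], "twist": [0, 0, 0]}, {"offset": [0, 0, 0], "twist": [0, 0, 0]}, {"offset": [0, 0, 0], "twist": [0, 0, 0]}, {"offset": [0, 0, 0], "twist": [0, 0, 0]}, {"offset": [0, 0, 0], "twist": [0, 0, 0]}])

```text
t: 29.45
ee_pos: [477.5, 200.2, 246.2]
orientation: [2.211, 2.068, 0.156]
ft_force: [0.2, 0.2, -0.3]
width: 45.8
```

```bash
python3 - <<'E'
from h import *
to(NECK[3]-4*N+1.5*U,RC)
E
```

```text
turn [ 0.02  0.01 -0.09] shift mm after turn [ 0.47 -0.36 14.07] tip-grasp now [501.85 198.57  85.04] F [ 0.24  0.17 -0.27] w 45.8 t 29.45
```

>>> send_rows(rows=[{"offset": [0, 0, 0.006], "twist": [0, 0, 0]}, {"offset": [0, 0, 0.005], "twist": [0, 0, 0]}, {"offset": [0, 0, 0.001], "twist": [0, 0, 0]}, {"offset": [0, 0, 0], "twist": [0, 0, 0]}, {"offset": [0, 0, 0], "twist": [0, 0, 0]}])

```text
t: 29.87
ee_pos: [479.8, 200.2, 234.0]
orientation: [2.211, 2.068, 0.158]
ft_force: [0.7, 0.5, 0.3]
width: 46.1
```

>>> send_rows(rows=[{"offset": [0, 0, 0], "twist": [0, 0, 0]}, {"offset": [0, 0, 0], "twist": [0, 0, 0]}, {"offset": [0, 0, 0], "twist": [0, 0, 0]}, {"offset": [0, 0, 0], "twist": [0, 0, 0]}, {"offset": [0, 0, 0], "twist": [0, 0, 0]}], gripper=0)

```text
t: 30.28
ee_pos: [479.7, 200.2, 234.1]
orientation: [2.211, 2.068, 0.159]
ft_force: [-0.1, -0.5, -0.3]
width: 23.2
```

```bash
python3 - <<'E'
from h import *
to(NECK[3]-4*N+50*U,RC)
E
```

```text
turn [ 0.12 -0.04 -0.1 ] shift mm after turn [ 0.32 47.72  1.79] tip-grasp now [504.4  198.7   73.01] F [-0.12 -0.47 -0.35] w 23.2 t 30.28
```

>>> send_rows(rows=[{"offset": [0, 0.01, 0], "twist": [0, 0, 0]}, {"offset": [0, 0.01, 0], "twist": [0, 0, 0]}, {"offset": [0, 0.01, 0], "twist": [0, 0, 0]}, {"offset": [0, 0.01, 0], "twist": [0, 0, 0]}, {"offset": [0, 0.008, 0], "twist": [0, 0, 0]}])

```text
t: 30.7
ee_pos: [528.2, 197.5, 241.8]
orientation: [2.211, 2.07, 0.155]
ft_force: [1.0, 0.0, -0.5]
width: 23.4
```

>>> send_rows(rows=[{"offset": [0, 0.004, 0], "twist": [0, 0, 0]}, {"offset": [0, 0, 0], "twist": [0, 0, 0]}, {"offset": [0, 0, -0.01], "twist": [0, 0, 0]}, {"offset": [0, 0, -0.02], "twist": [0, 0, 0]}, {"offset": [0, 0, -0.025], "twist": [0, 0, 0]}])

```text
t: 31.12
ee_pos: [525.4, 195.8, 294.5]
orientation: [2.215, 2.07, 0.143]
ft_force: [0.1, 0.2, -0.6]
width: 23.5
```

>>> send_rows(rows=[{"offset": [0, 0, -0.025], "twist": [0, 0, 0]}, {"offset": [0, 0, 0], "twist": [2.9, 0.1, -2.4]}, {"offset": [0, 0, 0], "twist": [2.9, 0.1, -2.4]}, {"offset": [0, 0, 0], "twist": [2.9, 0.1, -2.4]}, {"offset": [0, 0, 0], "twist": [0, 0, 0]}])

```text
t: 31.53
ee_pos: [519.4, 196.1, 328.7]
orientation: [-2.145, -2.288, 0.017]
ft_force: [0.3, -1.0, -0.7]
width: 23.5
```

```bash
python3 - <<'E'
from h import *
to([*SLOT[3],160],flat(0.052))
E
```

```text
turn [-0.64  0.22  0.72] shift mm after turn [-229.69   16.59    5.72] tip-grasp now [517.62 195.38 165.73] F [ 0.35 -1.   -0.74] w 23.5 t 31.53
```

>>> send_rows(rows=[{"offset": [-0.015, 0.001, 0], "twist": [-0.6, 0.2, 0.7]}, {"offset": [-0.033, 0.002, 0], "twist": [0, 0, 0]}, {"offset": [-0.033, 0.002, 0], "twist": [0, 0, 0]}, {"offset": [-0.033, 0.002, 0], "twist": [0, 0, 0]}, {"offset": [-0.033, 0.002, 0], "twist": [0, 0, 0]}])

```text
t: 31.95
ee_pos: [534.5, 50.3, 330.5]
orientation: [2.156, 2.277, 0.008]
ft_force: [0.9, -0.5, -0.7]
width: 23.3
```

>>> send_rows(rows=[{"offset": [-0.033, 0.002, 0], "twist": [0, 0, 0]}, {"offset": [-0.024, 0.002, 0], "twist": [0, 0, 0]}, {"offset": [-0.012, 0.001, 0], "twist": [0, 0, 0]}, {"offset": [0, 0, 0], "twist": [0, 0, 0]}, {"offset": [0, 0, 0], "twist": [0, 0, 0]}])

```text
t: 32.37
ee_pos: [541.3, -27.2, 331.6]
orientation: [2.165, 2.258, 0.009]
ft_force: [0.0, 0.8, -0.9]
width: 23.3
```

>>> send_rows(rows=[{"offset": [0, 0, 0], "twist": [0, 0, 0]}, {"offset": [0, 0, 0], "twist": [0, 0, 0]}, {"offset": [0, 0, 0], "twist": [0, 0, 0]}, {"offset": [0, 0, 0], "twist": [0, 0, 0]}, {"offset": [0, 0, 0], "twist": [0, 0, 0]}])

```text
t: 32.78
ee_pos: [540.3, -23.2, 331.6]
orientation: [2.162, 2.261, 0.01]
ft_force: [-0.5, -0.6, -0.8]
width: 23.0
```

```bash
python3 - <<'E'
from h import *
to([*SLOT[3],116],flat(0.052))
E
```

```text
turn [ 0.78  0.31 -0.42] shift mm after turn [-9.53  7.12 52.65] tip-grasp now [542.55 -24.01 168.67] F [-0.54 -0.64 -0.78] w 23.0 t 32.78
```

>>> send_rows(rows=[{"offset": [-0.009, 0.005, 0], "twist": [0.7, 0.3, -0.4]}, {"offset": [0, 0, 0.01], "twist": [0, 0, 0]}, {"offset": [0, 0, 0.012], "twist": [0, 0, 0]}, {"offset": [0, 0, 0.01], "twist": [0, 0, 0]}, {"offset": [0, 0, 0.006], "twist": [0, 0, 0]}])

```text
t: 33.2
ee_pos: [545.8, -29.7, 291.4]
orientation: [2.159, 2.278, 0.004]
ft_force: [-0.5, 0.1, -0.4]
width: 23.3
```

>>> send_rows(rows=[{"offset": [0, 0, 0], "twist": [0, 0, 0]}, {"offset": [0, 0, 0], "twist": [0, 0, 0]}, {"offset": [0, 0, 0], "twist": [0, 0, 0]}, {"offset": [0, 0, 0], "twist": [0, 0, 0]}, {"offset": [0, 0, 0], "twist": [0, 0, 0]}])

```text
t: 33.62
ee_pos: [544.4, -28.9, 287.8]
orientation: [-2.159, -2.28, 0.002]
ft_force: [0.1, 0.3, -1.1]
width: 23.1
```

```bash
python3 - <<'E'
from h import *
to([*SLOT[3],116],flat(0.052))
E
```

```text
turn [-0.12 -0.03  0.13] shift mm after turn [-3.64  3.32  8.79] tip-grasp now [544.05 -28.88 124.79] F [ 0.12  0.32 -1.13] w 23.1 t 33.62
```

>>> send_rows(rows=[{"offset": [-0.0036, 0.003, 0.002], "twist": [0, 0, 0]}, {"offset": [0, 0, 0.004], "twist": [0, 0, 0]}, {"offset": [0, 0, 0.002], "twist": [0, 0, 0]}, {"offset": [0, 0, 0], "twist": [0, 0, 0]}, {"offset": [0, 0, 0], "twist": [0, 0, 0]}])

```text
t: 34.03
ee_pos: [548.5, -33.0, 280.2]
orientation: [2.16, 2.28, 0.001]
ft_force: [0.3, -0.7, 0.1]
width: 23.1
```

>>> send_rows(rows=[{"offset": [0, 0, 0], "twist": [0, 0, 0]}, {"offset": [0, 0, 0], "twist": [0, 0, 0]}, {"offset": [0, 0, 0], "twist": [0, 0, 0]}, {"offset": [0, 0, 0], "twist": [0, 0, 0]}, {"offset": [0, 0, 0], "twist": [0, 0, 0]}], gripper=0.046)

```text
t: 34.45
ee_pos: [548.6, -33.0, 280.5]
orientation: [2.16, 2.28, 0.002]
ft_force: [0.3, -0.2, 0.6]
width: 45.6
```

>>> send_rows(rows=[{"offset": [0, 0, -0.01], "twist": [0, 0, 0]}, {"offset": [0, 0, -0.02], "twist": [0, 0, 0]}, {"offset": [0, 0, -0.03], "twist": [0, 0, 0]}, {"offset": [0, 0, -0.03], "twist": [0, 0, 0]}, {"offset": [0, 0, -0.02], "twist": [0, 0, 0]}])

```text
t: 34.87
ee_pos: [546.8, -32.8, 391.9]
orientation: [-2.155, -2.275, 0.009]
ft_force: [0.5, -0.4, -0.5]
width: 45.9
```

>>> send_rows(rows=[{"offset": [0, 0, 0], "twist": [0, 0, 7]}, {"offset": [0, 0, 0], "twist": [0, 0, 7]}, {"offset": [0, 0, 0], "twist": [0, 0, 7]}, {"offset": [0, 0, 0], "twist": [0, 0, 7]}, {"offset": [0, 0, 0], "twist": [0, 0, 7]}])

```text
t: 35.28
ee_pos: [548.0, -32.8, 404.0]
orientation: [2.754, 1.505, 0.008]
ft_force: [0.5, 0.3, -0.1]
width: 45.7
```

```bash
cat >> h.py <<'E'
def basket(cam='scene'):
    im,d=shot(cam);W=cloud(cam,d).reshape(-1,3);W=W[d.ravel()>0]
    m=(abs(W[:,0]-530)<150)&(W[:,1]<-110)&(W[:,1]>-450)&(W[:,2]>44)&(W[:,2]<60)
    p=W[m];r=cv2.minAreaRect(p[:,:2].astype(np.float32));print(cam,'rim',np.round(r[0],1),np.round(r[1],1),round(r[2],1),'y range',np.percentile(p[:,1],[1,99]),'x range',np.percentile(p[:,0],[1,99]))
    return im
E
python3 - <<'E'
from h import *
to([536,-366,150],flat(np.pi/2))
print(ctrl.get_obs()['qpos'])
im=basket('scene');b=basket('top')
cv2.imwrite('pics/c4.png',np.hstack([im[180:480,40:360],b[150:450,280:600]]))
E
```

```text
turn [ 0.19 -0.31 57.3 ] shift mm after turn [-11.95 333.23  91.01] tip-grasp now [548.92 -32.81 241.01] F [ 0.5   0.31 -0.11] w 45.7 t 35.28
[-0.08  0.31  1.8   0.    1.02  0.49]
scene rim [ 535.8 -275.7] [180.3 201.2] 89.3 y range [-365.36 -186.83] x range [436.53 636.06]
top rim [ 536.8 -275.7] [181.6 199.8] 89.8 y range [-365.61 -185.89] x range [436.84 636.09]
```

View pics/c4.png

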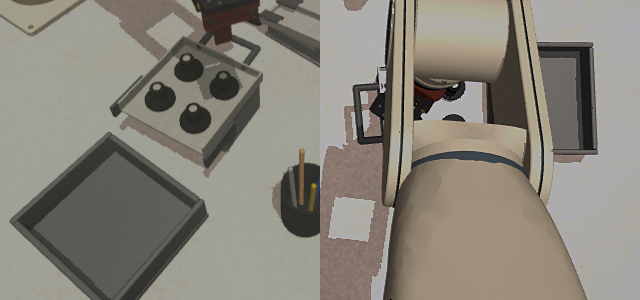

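Four cups stand upright on the tray at (188,67), (223,86), (160,97) and (193,118) in the crop. The basket is unmoved, with its centre near (536,-276). I'll grip the middle of its far wall and push it in.

>>> send_rows(rows=[{"offset": [0, 0, 0], "twist": [0, 0, 7.1]}, {"offset": [0, 0, 0], "twist": [0, 0, 7.1]}, {"offset": [0, 0, 0], "twist": [0, 0, 7.1]}, {"offset": [0, 0, 0], "twist": [0, 0, 7.1]}, {"offset": [0, 0, 0], "twist": [0, 0, 7.1]}])

```text
t: 35.8
ee_pos: [547.4, -32.6, 406.0]
orientation: [3.082, 0.603, 0.01]
ft_force: [-0.3, 0.2, 0.7]
width: 45.6
```

>>> send_rows(rows=[{"offset": [0, 0, 0], "twist": [0, 0, 7.1]}, {"offset": [0, 0, 0], "twist": [0, 0, 7.1]}, {"offset": [0, 0, 0], "twist": [0, 0, 6]}, {"offset": [0, 0.015, 0], "twist": [0, 0, 0]}, {"offset": [0, 0.03, 0], "twist": [0, 0, 0]}])

```text
t: 36.22
ee_pos: [548.1, -75.0, 407.7]
orientation: [-3.14, -0.059, -0.01]
ft_force: [0.7, 0.2, -1.1]
width: 45.8
```

>>> send_rows(rows=[{"offset": [-0.002, 0.033, 0], "twist": [0, 0, 0]}, {"offset": [-0.002, 0.033, 0], "twist": [0, 0, 0]}, {"offset": [-0.002, 0.033, 0], "twist": [0, 0, 0]}, {"offset": [-0.002, 0.033, 0], "twist": [0, 0, 0]}, {"offset": [-0.002, 0.033, 0], "twist": [0, 0, 0]}])

```text
t: 36.63
ee_pos: [545.5, -244.8, 409.6]
orientation: [-3.139, -0.107, -0.011]
ft_force: [0.4, 0.1, -0.8]
width: 45.8
```

>>> send_rows(rows=[{"offset": [0, 0.033, 0.01], "twist": [0, 0, 0]}, {"offset": [0, 0.033, 0.02], "twist": [0, 0, 0]}, {"offset": [0, 0.02, 0.02], "twist": [0, 0, 0]}, {"offset": [0, 0.01, 0.02], "twist": [0, 0, 0]}, {"offset": [0, 0, 0], "twist": [0, 0, 0]}])

```text
t: 37.05
ee_pos: [552.2, -352.3, 341.1]
orientation: [3.135, 0.135, 0.02]
ft_force: [-1.1, 1.3, -0.8]
width: 46.1
```

```bash
python3 - <<'E'
from h import *
to([536,-361,42],flat(np.pi/2))
E
```

```text
turn [ 0.23 -0.74  4.94] shift mm after turn [-16.18   8.66 136.12] tip-grasp now [ 554.31 -352.91  178.14] F [-1.13  1.27 -0.82] w 46.1 t 37.05
```

>>> send_rows(rows=[{"offset": [0, 0, 0], "twist": [0.2, -0.7, 4.9]}, {"offset": [-0.016, 0.008, 0], "twist": [0, 0, 0]}, {"offset": [0, 0, 0.025], "twist": [0, 0, 0]}, {"offset": [0, 0, 0.03], "twist": [0, 0, 0]}, {"offset": [0, 0, 0.015], "twist": [0, 0, 0]}])

```text
t: 37.47
ee_pos: [537.4, -360.3, 277.1]
orientation: [3.137, 0.02, 0.01]
ft_force: [-0.3, -0.1, 0.1]
width: 45.9
```

>>> send_rows(rows=[{"offset": [0, 0, 0], "twist": [0, 0, 0]}, {"offset": [0, 0, 0], "twist": [0, 0, 0]}, {"offset": [0, 0, 0], "twist": [0, 0, 0]}, {"offset": [0, 0, 0], "twist": [0, 0, 0]}, {"offset": [0, 0, 0], "twist": [0, 0, 0]}])

```text
t: 37.88
ee_pos: [538.2, -357.8, 280.1]
orientation: [3.138, 0.037, 0.009]
ft_force: [-0.4, -0.4, 0.5]
width: 46.1
```

```bash
python3 - <<'E'
from h import *
to([536,-361,42],flat(np.pi/2));basket()
E
```

```text
turn [ 0.17 -0.32  1.35] shift mm after turn [-2.16  3.24 75.09] tip-grasp now [ 539.07 -358.25  117.1 ] F [-0.42 -0.37  0.51] w 46.1 t 37.88
scene rim [ 536.3 -275.5] [180.5 200.5] 89.4 y range [-365.51 -186.69] x range [439.27 636.23]
```

>>> send_rows(rows=[{"offset": [-0.002, 0.003, 0.01], "twist": [0.2, -0.3, 1.2]}, {"offset": [0, 0, 0.02], "twist": [0, 0, 0]}, {"offset": [0, 0, 0.02], "twist": [0, 0, 0]}, {"offset": [0, 0, 0.015], "twist": [0, 0, 0]}, {"offset": [0, 0, 0.004], "twist": [0, 0, 0]}])

```text
t: 38.35
ee_pos: [537.9, -363.0, 212.6]
orientation: [3.136, -0.003, 0.012]
ft_force: [-0.5, -0.7, 0.6]
width: 46.1
```

>>> send_rows(rows=[{"offset": [0, 0, 0], "twist": [0, 0, 0]}, {"offset": [0, 0, 0], "twist": [0, 0, 0]}, {"offset": [0, 0, 0], "twist": [0, 0, 0]}, {"offset": [0, 0, 0], "twist": [0, 0, 0]}, {"offset": [0, 0, 0], "twist": [0, 0, 0]}], gripper=0)

```text
t: 38.77
ee_pos: [537.8, -363.7, 213.0]
orientation: [3.137, -0.007, 0.012]
ft_force: [-0.9, -0.7, -0.5]
width: 16.2
```

```bash
python3 - <<'E'
from h import *
to([522,-293.5,42],flat(np.pi/2))
E
```

```text
turn [ 0.28 -0.43 -0.24] shift mm after turn [-15.83 -70.18   8.  ] tip-grasp now [ 539.04 -364.48   50.  ] F [-0.85 -0.74 -0.51] w 16.2 t 38.77
```

>>> send_rows(rows=[{"offset": [0, 0, 0], "twist": [0, 0, 0]}, {"offset": [0, 0, 0], "twist": [0, 0, 0]}, {"offset": [0, 0, 0], "twist": [0, 0, 0]}, {"offset": [0, 0, 0], "twist": [0, 0, 0]}, {"offset": [0, 0, 0], "twist": [0, 0, 0]}])

```text
t: 39.18
ee_pos: [538.1, -363.5, 214.5]
orientation: [3.136, -0.007, 0.014]
ft_force: [0.6, 0.8, -3.0]
width: 8.6
```

```bash
python3 - <<'E'
from h import *
to([522,-293.5,50],flat(np.pi/2));basket()
E
```

```text
turn [ 0.32 -0.52 -0.27] shift mm after turn [-16.11 -70.02   1.53] tip-grasp now [ 539.6  -364.42   51.54] F [ 0.64  0.77 -3.01] w 8.6 t 39.18
scene rim [ 536.4 -282.5] [189.  200.9] 89.7 y range [-371.85 -188.97] x range [437.59 636.1 ]
```

>>> send_rows(rows=[{"offset": [-0.001, -0.004, 0.0005], "twist": [0, 0, 0]}, {"offset": [-0.0015, -0.007, 0.0005], "twist": [0, 0, 0]}, {"offset": [-0.0015, -0.007, 0], "twist": [0, 0, 0]}, {"offset": [-0.0015, -0.007, 0], "twist": [0, 0, 0]}, {"offset": [-0.0015, -0.007, 0], "twist": [0, 0, 0]}])

```text
t: 39.65
ee_pos: [531.3, -330.8, 214.2]
orientation: [3.133, -0.009, 0.019]
ft_force: [1.2, -1.0, 0.6]
width: 8.6
```

>>> send_rows(rows=[{"offset": [-0.0015, -0.007, 0], "twist": [0, 0, 0]}, {"offset": [-0.0015, -0.007, 0], "twist": [0, 0, 0]}, {"offset": [-0.0015, -0.007, 0], "twist": [0, 0, 0]}, {"offset": [-0.001, -0.005, 0], "twist": [0, 0, 0]}, {"offset": [0, 0, 0], "twist": [0, 0, 0]}])

```text
t: 40.07
ee_pos: [524.7, -299.4, 214.0]
orientation: [3.134, -0.006, 0.017]
ft_force: [0.1, -0.1, -0.9]
width: 9.0
```

```bash
python3 - <<'E'
from h import *
to([522,-293.5,50],flat(np.pi/2));im=basket('scene');b=basket('top')
cv2.imwrite('pics/c5.png',np.hstack([im[180:480,40:360],b[150:450,280:600]]))
E
```

```text
turn [ 0.42 -0.61 -0.21] shift mm after turn [-2.74 -5.86  1.05] tip-grasp now [ 526.47 -300.55   51.06] F [ 0.11 -0.13 -0.9 ] w 9.0 t 40.07
scene rim [ 528.6 -224.1] [207.7 179. ] 5.9 y range [-311.14 -128.67] x range [425.47 622.9 ]
top rim [ 524.4 -214.4] [181.  200.3] 89.7 y range [-303.88 -126.98] x range [424.72 623.92]
```

View pics/c5.png

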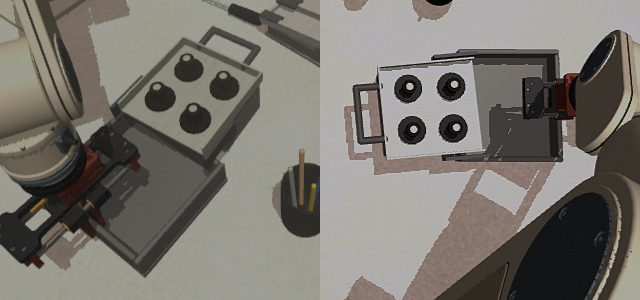

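The basket's near wall is now under the lip, and the tray lip (crop rows 65–150) falls inside the basket (rows 48–160). I'll finish the last 6 mm, release and retreat, then go to the handle.

>>> send_rows(rows=[{"offset": [-0.001, -0.003, 0], "twist": [0, 0, 0]}, {"offset": [-0.001, -0.003, 0], "twist": [0, 0, 0]}, {"offset": [0, 0, 0], "twist": [0, 0, 0]}, {"offset": [0, 0, 0], "twist": [0, 0, 0]}, {"offset": [0, 0, 0.001], "twist": [0, 0, 0]}])

```text
t: 40.58
ee_pos: [523.1, -294.3, 213.6]
orientation: [3.134, -0.008, 0.017]
ft_force: [-4.6, 2.7, 20.5]
width: 8.6
```

>>> send_rows(rows=[{"offset": [0, 0, 0], "twist": [0, 0, 0]}, {"offset": [0, 0, 0], "twist": [0, 0, 0]}, {"offset": [0, 0, 0], "twist": [0, 0, 0]}, {"offset": [0, 0, 0], "twist": [0, 0, 0]}, {"offset": [0, 0, 0], "twist": [0, 0, 0]}], gripper=0.032)

```text
t: 41.0
ee_pos: [523.2, -294.8, 213.7]
orientation: [3.134, -0.008, 0.019]
ft_force: [0.5, -0.5, -0.9]
width: 32.0
```

>>> send_rows(rows=[{"offset": [0, 0, -0.01], "twist": [0, 0, 0]}, {"offset": [0, 0, -0.03], "twist": [0, 0, 0]}, {"offset": [0, 0, -0.04], "twist": [0, 0, 0]}, {"offset": [0, 0, -0.04], "twist": [0, 0, 0]}, {"offset": [0, 0, -0.02], "twist": [0, 0, 0]}])

```text
t: 41.42
ee_pos: [519.8, -292.8, 354.0]
orientation: [3.141, -0.009, -0.001]
ft_force: [0.4, -0.1, 0.7]
width: 31.9
```

```bash
python3 - <<'E'
from h import *
to([507.5,52.5,170],flat(np.pi/2+0.052));basket('scene')
im,d=shot('top');W=cloud('top',d).reshape(-1,3)
p=W[(abs(W[:,0]-507)<28)&(abs(W[:,1]-52)<25)&(W[:,2]>85)&(W[:,2]<115)];print('bar',p.mean(0),p.min(0),p.max(0),np.polyfit(p[:,0],p[:,1],1),len(p))
E
```

```text
turn [ 0.05  0.03 -3.29] shift mm after turn [   5.68 -345.42   21.04] tip-grasp now [ 519.71 -292.88  191.04] F [ 0.45 -0.15  0.68] w 31.9 t 41.42
scene rim [ 520.8 -209.7] [179.8 202.1] 89.9 y range [-299.45 -124.49] x range [422.24 621.34]
bar [507.29  54.18 105.22] [480.07  46.98  98.57] [534.46  62.13 111.01] [0.09 6.88] 232
```

>>> send_rows(rows=[{"offset": [0, -0.015, 0], "twist": [0, 0, -1.7]}, {"offset": [0, -0.033, 0], "twist": [0, 0, -1.7]}, {"offset": [0, -0.033, 0], "twist": [0, 0, 0]}, {"offset": [0, -0.033, 0], "twist": [0, 0, 0]}, {"offset": [0, -0.033, 0], "twist": [0, 0, 0]}])

```text
t: 41.93
ee_pos: [511.8, -143.6, 351.6]
orientation: [3.137, 0.084, 0.002]
ft_force: [1.4, -0.7, -0.5]
width: 32.2
```

>>> send_rows(rows=[{"offset": [0, -0.033, 0], "twist": [0, 0, 0]}, {"offset": [0, -0.033, 0], "twist": [0, 0, 0]}, {"offset": [0, -0.033, 0], "twist": [0, 0, 0]}, {"offset": [0, -0.033, 0], "twist": [0, 0, 0]}, {"offset": [0, -0.033, 0], "twist": [0, 0, 0]}])

```text
t: 42.35
ee_pos: [495.7, 32.5, 344.8]
orientation: [3.139, 0.094, -0.018]
ft_force: [-0.2, -0.6, -0.0]
width: 32.0
```

>>> send_rows(rows=[{"offset": [0, -0.012, 0], "twist": [0, 0, 0]}, {"offset": [0, 0, 0], "twist": [0, 0, 0]}, {"offset": [0, 0, 0], "twist": [0, 0, 0]}, {"offset": [0, 0, 0], "twist": [0, 0, 0]}, {"offset": [0, 0, 0], "twist": [0, 0, 0]}])

```text
t: 42.77
ee_pos: [490.1, 51.5, 340.0]
orientation: [3.139, 0.114, -0.036]
ft_force: [0.4, -0.4, -0.2]
width: 32.5
```

```bash
python3 - <<'E'
from h import *
to([507.5,53.5,98],flat(np.pi/2+0.055))
E
```

```text
turn [-0.01  1.3   1.01] shift mm after turn [17.49 -1.04 78.98] tip-grasp now [486.41  51.3  177.02] F [ 0.37 -0.35 -0.2 ] w 32.5 t 42.77
```

>>> send_rows(rows=[{"offset": [0, 0, 0], "twist": [0, 1.3, 1.0]}, {"offset": [0.017, -0.001, 0], "twist": [0, 0, 0]}, {"offset": [0, 0, 0.01], "twist": [0, 0, 0]}, {"offset": [0, 0, 0.015], "twist": [0, 0, 0]}, {"offset": [0, 0, 0.01], "twist": [0, 0, 0]}])

```text
t: 43.18
ee_pos: [507.7, 48.2, 304.0]
orientation: [3.141, 0.075, 0.006]
ft_force: [0.8, 0.4, -0.2]
width: 32.2
```

>>> send_rows(rows=[{"offset": [0, 0, 0], "twist": [0, 0, 0]}, {"offset": [0, 0, 0], "twist": [0, 0, 0]}, {"offset": [0, 0, 0], "twist": [0, 0, 0]}, {"offset": [0, 0, 0], "twist": [0, 0, 0]}, {"offset": [0, 0, 0], "twist": [0, 0, 0]}])

```text
t: 43.6
ee_pos: [505.3, 46.0, 300.7]
orientation: [3.14, 0.07, -0.006]
ft_force: [0.7, -0.7, -0.2]
width: 32.3
```

```bash
python3 - <<'E'
from h import *
to([507.5,53.5,98],flat(np.pi/2+0.055))
im,d=shot('scene');cv2.imwrite('pics/c6.png',cv2.resize(im[130:330,140:340],(600,600)))
E
```

```text
turn [ 0.03  0.23 -0.59] shift mm after turn [ 2.6  -7.38 39.7 ] tip-grasp now [504.66  45.86 137.7 ] F [ 0.72 -0.7  -0.24] w 32.3 t 43.6
```

View pics/c6.png

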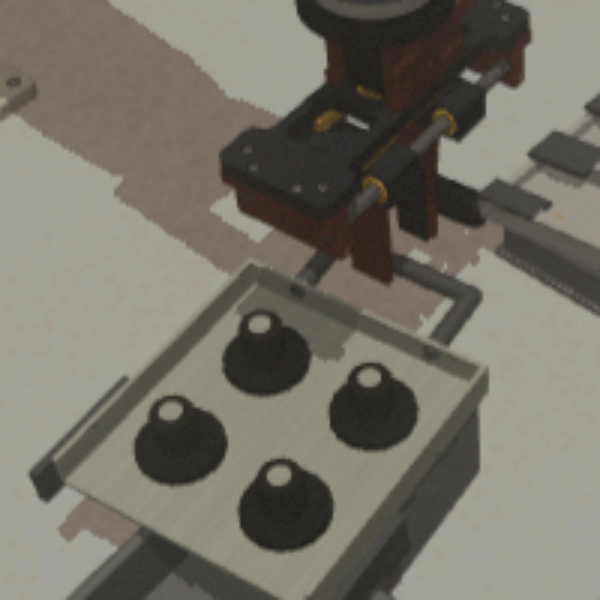

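The gripper hangs over the middle of the handle with the fingers on either side of the bar, and all four cups are on the tray. I'll correct by 7 mm, descend and grip.

>>> send_rows(rows=[{"offset": [0.0025, -0.0074, 0], "twist": [0, 0.2, -0.5]}, {"offset": [0, 0, 0], "twist": [0, 0, 0]}, {"offset": [0, 0, 0.01], "twist": [0, 0, 0]}, {"offset": [0, 0, 0.012], "twist": [0, 0, 0]}, {"offset": [0, 0, 0.01], "twist": [0, 0, 0]}])

```text
t: 44.07
ee_pos: [509.3, 55.2, 270.4]
orientation: [-3.14, -0.087, -0.013]
ft_force: [-0.1, -0.4, -0.8]
width: 32.3
```

>>> send_rows(rows=[{"offset": [0, 0, 0.003], "twist": [0, 0, 0]}, {"offset": [0, 0, 0], "twist": [0, 0, 0]}, {"offset": [0, 0, 0], "twist": [0, 0, 0]}, {"offset": [0, 0, 0], "twist": [0, 0, 0]}, {"offset": [0, 0, 0], "twist": [0, 0, 0]}])

```text
t: 44.48
ee_pos: [508.4, 55.3, 264.0]
orientation: [3.14, 0.088, 0.005]
ft_force: [0.2, 0.5, -0.0]
width: 32.0
```

```bash
python3 - <<'E'
from h import *
to([507.5,53.5,98],flat(np.pi/2+0.055))
E
```

```text
turn [ 0.02 -0.18  0.07] shift mm after turn [-0.98  1.79  2.96] tip-grasp now [508.91  55.3  100.96] F [ 0.24  0.49 -0.  ] w 32.0 t 44.48
```

>>> send_rows(rows=[{"offset": [0, 0.0018, 0.002], "twist": [0, 0, 0]}, {"offset": [0, 0, 0], "twist": [0, 0, 0]}, {"offset": [0, 0, 0], "twist": [0, 0, 0]}, {"offset": [0, 0, 0], "twist": [0, 0, 0]}, {"offset": [0, 0, 0], "twist": [0, 0, 0]}], gripper=0)

```text
t: 44.9
ee_pos: [508.8, 54.0, 262.7]
orientation: [-3.139, -0.088, -0.008]
ft_force: [0.4, -3.3, -3.6]
width: 11.3
```

>>> send_rows(rows=[{"offset": [0, 0, 0], "twist": [0, 0, 0]}, {"offset": [0, 0, 0], "twist": [0, 0, 0]}, {"offset": [0, 0, 0], "twist": [0, 0, 0]}, {"offset": [0, 0, 0], "twist": [0, 0, 0]}, {"offset": [0, 0, 0], "twist": [0, 0, 0]}])

```text
t: 45.32
ee_pos: [508.7, 54.0, 262.7]
orientation: [-3.139, -0.09, -0.008]
ft_force: [0.0, 1.4, -1.8]
width: 11.2
```

```bash
cat >> h.py <<'E'
def arc(ths,y0=None):
    """print per-step world dy' (towards hinge), dz for handle on its arc, r from hinge"""
    r,a0=np.hypot(205,16),np.arctan2(16,205)
    for a,b in zip(ths[:-1],ths[1:]):
        print('%.2f-%.2f  tool y(+ = to hinge) %.1f  tool z %.1f'%(a,b,-r*(np.cos(b+a0)-np.cos(a+a0)),-r*(np.sin(b+a0)-np.sin(a+a0))))
E
python3 - <<'E'
from h import *
to([507.5,53.5,99],flat(np.pi/2+0.055));basket()
arc(np.linspace(0,.9,16))
E
```

```text
turn [-0.04 -0.31  0.13] shift mm after turn [-1.27  0.42  0.68] tip-grasp now [509.62  54.15  99.69] F [ 0.04  1.39 -1.79] w 11.2 t 45.32
scene rim [ 577.7 -194.8] [201.3 169. ] 0.1 y range [-278.82 -115.63] x range [478.57 677.66]
0.00-0.06  tool y(+ = to hinge) 1.3  tool z -12.3
0.06-0.12  tool y(+ = to hinge) 2.1  tool z -12.2
0.12-0.18  tool y(+ = to hinge) 2.8  tool z -12.0
0.18-0.24  tool y(+ = to hinge) 3.5  tool z -11.8
0.24-0.30  tool y(+ = to hinge) 4.2  tool z -11.6
0.30-0.36  tool y(+ = to hinge) 4.9  tool z -11.3
0.36-0.42  tool y(+ = to hinge) 5.6  tool z -11.0
0.42-0.48  tool y(+ = to hinge) 6.2  tool z -10.7
0.48-0.54  tool y(+ = to hinge) 6.8  tool z -10.3
0.54-0.60  tool y(+ = to hinge) 7.4  tool z -9.8
0.60-0.66  tool y(+ = to hinge) 8.0  tool z -9.4
0.66-0.72  tool y(+ = to hinge) 8.6  tool z -8.9
0.72-0.78  tool y(+ = to hinge) 9.1  tool z -8.3
0.78-0.84  tool y(+ = to hinge) 9.6  tool z -7.8
0.84-0.90  tool y(+ = to hinge) 10.0  tool z -7.2
```

The basket was knocked about 57 mm towards +x, so the disturbance has struck. I'll release the bar and fix the basket before tipping.

>>> send_rows(rows=[{"offset": [0, 0, 0], "twist": [0, 0, 0]}, {"offset": [0, 0, 0], "twist": [0, 0, 0]}, {"offset": [0, 0, 0], "twist": [0, 0, 0]}, {"offset": [0, 0, 0], "twist": [0, 0, 0]}, {"offset": [0, 0, 0], "twist": [0, 0, 0]}], gripper=0.032)

```text
t: 45.78
ee_pos: [509.0, 53.7, 263.2]
orientation: [-3.139, -0.087, -0.01]
ft_force: [-0.1, -0.4, 0.2]
width: 31.6
```

>>> send_rows(rows=[{"offset": [0, 0, -0.01], "twist": [0, 0, 0]}, {"offset": [0, 0, -0.03], "twist": [0, 0, 0]}, {"offset": [0, 0, -0.04], "twist": [0, 0, 0]}, {"offset": [0, 0, -0.03], "twist": [0, 0, 0]}, {"offset": [0, 0, 0], "twist": [0, 0, 0]}])

```text
t: 46.2
ee_pos: [507.7, 53.4, 377.9]
orientation: [-3.14, -0.086, 0.0]
ft_force: [0.6, 0.6, -0.3]
width: 32.4
```

```bash
python3 - <<'E'
from h import *
to([507.5,53.5,99],flat(np.pi/2+0.055));im=basket();b=basket('top')
cv2.imwrite('pics/c7.png',np.hstack([im[180:480,40:360],b[150:450,280:600]]))
E
```

```text
turn [-0.04  0.    0.  ] shift mm after turn [ -0.21  -0.08 115.91] tip-grasp now [507.7   53.55 214.91] F [ 0.63  0.62 -0.31] w 32.4 t 46.2
scene rim [ 577.6 -194.7] [201.3 168.9] 0.1 y range [-278.77 -115.52] x range [478.8  677.68]
top rim [ 579.2 -195.1] [169.  200.7] 89.9 y range [-278.35 -114.55] x range [478.96 678.9 ]
```

View pics/c7.png

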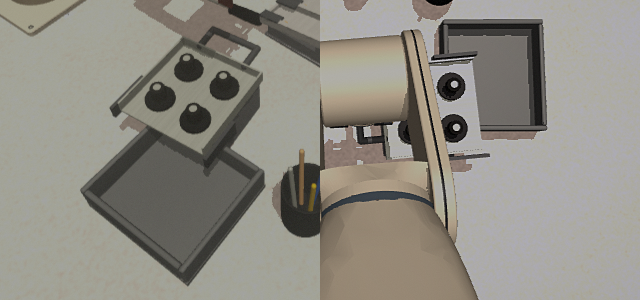

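The basket now sits at about (578,-189), hard up against the pedestal and off to the +x side. I'll grip its far wall again and bring it back.

```bash
python3 - <<'E'
from h import *
to([576,-274.5,140],flat(np.pi/2))
E
```

```text
turn [-0.03  0.27  3.15] shift mm after turn [ 69.5  327.83  71.05] tip-grasp now [505.72  53.39 211.06] F [ 0.15 -0.37 -0.36] w 32.0 t 46.3
```

>>> send_rows(rows=[{"offset": [0, 0.015, -0.005], "twist": [0, 0.2, 3.0]}, {"offset": [0.007, 0.03, 0], "twist": [0, 0, 0]}, {"offset": [0.007, 0.033, 0], "twist": [0, 0, 0]}, {"offset": [0.007, 0.033, 0], "twist": [0, 0, 0]}, {"offset": [0.007, 0.033, 0], "twist": [0, 0, 0]}])

```text
t: 46.72
ee_pos: [533.0, -90.1, 374.1]
orientation: [-3.139, -0.015, 0.017]
ft_force: [0.1, 0.6, -0.6]
width: 31.9
```

>>> send_rows(rows=[{"offset": [0.008, 0.033, 0], "twist": [0, 0, 0]}, {"offset": [0.008, 0.033, 0], "twist": [0, 0, 0]}, {"offset": [0.008, 0.033, 0], "twist": [0, 0, 0]}, {"offset": [0.008, 0.033, 0.01], "twist": [0, 0, 0]}, {"offset": [0.007, 0.025, 0.02], "twist": [0, 0, 0]}])

```text
t: 47.13
ee_pos: [572.1, -255.4, 337.6]
orientation: [-3.137, -0.014, 0.027]
ft_force: [0.8, 0.6, 0.8]
width: 31.7
```

>>> send_rows(rows=[{"offset": [0.003, 0.01, 0.02], "twist": [0, 0, 0]}, {"offset": [0, 0, 0.015], "twist": [0, 0, 0]}, {"offset": [0, 0, 0], "twist": [0, 0, 0]}, {"offset": [0, 0, 0], "twist": [0, 0, 0]}, {"offset": [0, 0, 0], "twist": [0, 0, 0]}])

```text
t: 47.55
ee_pos: [571.4, -270.9, 289.9]
orientation: [-3.13, -0.003, 0.049]
ft_force: [0.3, -0.0, 0.1]
width: 31.9
```

```bash
python3 - <<'E'
from h import *
to([576,-274.5,46],flat(np.pi/2))
E
```

```text
turn [-0.62  1.79  0.11] shift mm after turn [ 4.62  3.56 80.87] tip-grasp now [ 566.28 -269.19  126.96] F [ 0.33 -0.04  0.06] w 31.9 t 47.55
```

>>> send_rows(rows=[{"offset": [0.0045, 0.0035, 0], "twist": [-0.6, 1.7, 0]}, {"offset": [0, 0, 0.015], "twist": [0, 0, 0]}, {"offset": [0, 0, 0.02], "twist": [0, 0, 0]}, {"offset": [0, 0, 0.01], "twist": [0, 0, 0]}, {"offset": [0, 0, 0], "twist": [0, 0, 0]}])

```text
t: 47.97
ee_pos: [577.4, -271.8, 248.1]
orientation: [3.139, 0.009, 0.007]
ft_force: [-1.2, 0.7, 0.5]
width: 31.9
```

>>> send_rows(rows=[{"offset": [0, 0, 0], "twist": [0, 0, 0]}, {"offset": [0, 0, 0], "twist": [0, 0, 0]}, {"offset": [0, 0, 0], "twist": [0, 0, 0]}, {"offset": [0, 0, 0], "twist": [0, 0, 0]}, {"offset": [0, 0, 0], "twist": [0, 0, 0]}])

```text
t: 48.38
ee_pos: [578.6, -271.0, 252.0]
orientation: [3.138, 0.012, 0.012]
ft_force: [1.0, 1.0, -0.6]
width: 32.0
```

```bash
python3 - <<'E'
from h import *
to([576,-274.5,46],flat(np.pi/2))
E
```

```text
turn [ 0.22 -0.45  0.44] shift mm after turn [-2.59  3.49 42.97] tip-grasp now [ 579.88 -271.63   88.98] F [ 1.04  0.96 -0.56] w 32.0 t 48.38
```

>>> send_rows(rows=[{"offset": [0, 0.0035, 0], "twist": [0.2, -0.4, 0.4]}, {"offset": [0, 0, 0.01], "twist": [0, 0, 0]}, {"offset": [0, 0, 0.015], "twist": [0, 0, 0]}, {"offset": [0, 0, 0.01], "twist": [0, 0, 0]}, {"offset": [0, 0, 0.005], "twist": [0, 0, 0]}])

```text
t: 48.8
ee_pos: [579.5, -275.7, 211.0]
orientation: [3.139, -0.001, 0.007]
ft_force: [-0.3, 1.3, 0.2]
width: 32.4
```

>>> send_rows(rows=[{"offset": [0, 0, 0], "twist": [0, 0, 0]}, {"offset": [0, 0, 0], "twist": [0, 0, 0]}, {"offset": [0, 0, 0], "twist": [0, 0, 0]}, {"offset": [0, 0, 0], "twist": [0, 0, 0]}, {"offset": [0, 0, 0], "twist": [0, 0, 0]}], gripper=0)

```text
t: 49.22
ee_pos: [578.2, -275.1, 206.7]
orientation: [-3.141, 0.001, 0.002]
ft_force: [0.3, -0.5, -1.3]
width: 9.1
```

>>> send_rows(rows=[{"offset": [0, 0, 0], "twist": [0, 0, 0]}, {"offset": [0, 0, 0], "twist": [0, 0, 0]}, {"offset": [0, 0, 0], "twist": [0, 0, 0]}, {"offset": [0, 0, 0], "twist": [0, 0, 0]}, {"offset": [0, 0, 0], "twist": [0, 0, 0]}])

```text
t: 49.63
ee_pos: [578.1, -275.0, 206.9]
orientation: [-3.141, 0.0, 0.002]
ft_force: [0.1, 0.0, -2.5]
width: 8.4
```

```bash
python3 - <<'E'
from h import *
to([522,-293.5,47],flat(np.pi/2))
E
```

```text
turn [-0.01  0.06 -0.01] shift mm after turn [-56.08  18.54  -3.06] tip-grasp now [ 577.91 -274.93   43.94] F [ 0.08  0.02 -2.54] w 8.4 t 49.63
```

>>> send_rows(rows=[{"offset": [0, 0.005, 0.0005], "twist": [0, 0, 0]}, {"offset": [0, 0.006, 0], "twist": [0, 0, 0]}, {"offset": [0, 0.006, 0], "twist": [0, 0, 0]}, {"offset": [-0.004, 0.001, 0], "twist": [0, 0, 0]}, {"offset": [-0.007, 0, 0], "twist": [0, 0, 0]}])

```text
t: 50.05
ee_pos: [567.8, -295.0, 207.1]
orientation: [3.141, 0.0, 0.002]
ft_force: [0.4, -0.2, -2.0]
width: 8.9
```

>>> send_rows(rows=[{"offset": [-0.007, 0, 0], "twist": [0, 0, 0]}, {"offset": [-0.007, 0, 0], "twist": [0, 0, 0]}, {"offset": [-0.007, 0, 0], "twist": [0, 0, 0]}, {"offset": [-0.007, 0, 0], "twist": [0, 0, 0]}, {"offset": [-0.007, 0, 0], "twist": [0, 0, 0]}])

```text
t: 50.47
ee_pos: [528.2, -295.3, 207.0]
orientation: [3.141, -0.002, 0.001]
ft_force: [0.5, -0.6, -2.9]
width: 8.8
```

>>> send_rows(rows=[{"offset": [-0.005, 0, 0], "twist": [0, 0, 0]}, {"offset": [0, 0, 0], "twist": [0, 0, 0]}, {"offset": [0, 0, 0], "twist": [0, 0, 0]}, {"offset": [0, 0, 0], "twist": [0, 0, 0]}, {"offset": [0, 0, 0], "twist": [0, 0, 0]}])

```text
t: 50.88
ee_pos: [520.3, -295.0, 206.8]
orientation: [-3.141, 0.002, 0.002]
ft_force: [-0.1, -0.0, -2.6]
width: 8.8
```

```bash
python3 - <<'E'
from h import *
to([522,-293.5,47],flat(np.pi/2)); im=basket();b=basket('top')
cv2.imwrite('pics/c8.png',np.hstack([im[180:480,40:360],b[150:450,280:600]]))
E
```

```text
turn [-0.03  0.08 -0.07] shift mm after turn [ 1.7  -1.46 -3.17] tip-grasp now [ 520.07 -294.88   43.83] F [-0.1  -0.03 -2.65] w 8.8 t 50.88
scene rim [ 526.1 -218.5] [208.1 179.7] 6.4 y range [-304.62 -122.29] x range [422.69 620.04]
top rim [ 520.8 -209.4] [180.3 199.4] 89.9 y range [-297.93 -121.06] x range [421.23 620.07]
```

View pics/c8.png

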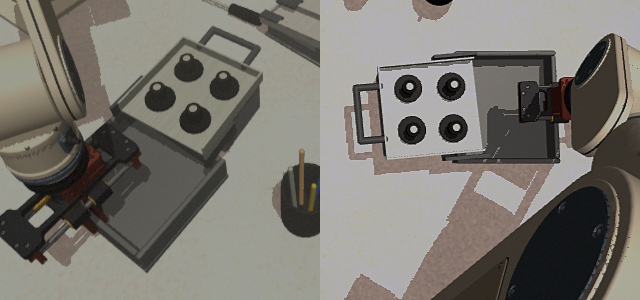

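The basket is back at about (521,-209) under the lip, with the four cups undisturbed on the tray. I'll release it and go back to the handle.

>>> send_rows(rows=[{"offset": [0, 0, 0], "twist": [0, 0, 0]}, {"offset": [0, 0, 0], "twist": [0, 0, 0]}, {"offset": [0, 0, 0], "twist": [0, 0, 0]}, {"offset": [0, 0, 0], "twist": [0, 0, 0]}, {"offset": [0, 0, 0], "twist": [0, 0, 0]}], gripper=0.032)

```text
t: 51.4
ee_pos: [521.9, -295.2, 207.9]
orientation: [3.141, -0.001, 0.002]
ft_force: [-0.8, 0.0, -0.6]
width: 31.9
```

>>> send_rows(rows=[{"offset": [0, 0, -0.01], "twist": [0, 0, 0]}, {"offset": [0, 0, -0.03], "twist": [0, 0, 0]}, {"offset": [0, 0, -0.04], "twist": [0, 0, 0]}, {"offset": [0, 0, -0.04], "twist": [0, 0, 0]}, {"offset": [0, 0, -0.025], "twist": [0, 0, 0]}])

```text
t: 51.82
ee_pos: [520.0, -294.1, 353.6]
orientation: [-3.135, 0.001, 0.017]
ft_force: [0.9, -0.9, -0.7]
width: 31.6
```

>>> send_rows(rows=[{"offset": [0, -0.015, 0], "twist": [0, 0, -1.7]}, {"offset": [0, -0.033, 0], "twist": [0, 0, -1.7]}, {"offset": [0, -0.033, 0], "twist": [0, 0, 0]}, {"offset": [0, -0.033, 0], "twist": [0, 0, 0]}, {"offset": [0, -0.033, 0], "twist": [0, 0, 0]}])

```text
t: 52.23
ee_pos: [514.0, -147.2, 364.2]
orientation: [3.137, 0.088, 0.01]
ft_force: [0.9, 0.7, -0.1]
width: 31.9
```

>>> send_rows(rows=[{"offset": [0, -0.033, 0], "twist": [0, 0, 0]}, {"offset": [0, -0.033, 0], "twist": [0, 0, 0]}, {"offset": [0, -0.033, 0], "twist": [0, 0, 0]}, {"offset": [0, -0.033, 0], "twist": [0, 0, 0]}, {"offset": [0, -0.033, 0], "twist": [0, 0, 0]}])

```text
t: 52.65
ee_pos: [499.7, 27.3, 363.1]
orientation: [3.138, 0.092, 0.007]
ft_force: [1.1, 0.0, 0.0]
width: 32.1
```

>>> send_rows(rows=[{"offset": [0, -0.012, 0], "twist": [0, 0, 0]}, {"offset": [0, 0, 0], "twist": [0, 0, 0]}, {"offset": [0, 0, 0], "twist": [0, 0, 0]}, {"offset": [0, 0, 0], "twist": [0, 0, 0]}, {"offset": [0, 0, 0], "twist": [0, 0, 0]}])

```text
t: 53.07
ee_pos: [495.8, 45.6, 362.3]
orientation: [3.139, 0.109, 0.003]
ft_force: [-0.9, -0.1, -0.8]
width: 31.7
```

```bash
python3 - <<'E'
from h import *
to([508.5,53.8,99],flat(np.pi/2+0.055));basket()
E
```

```text
turn [ 0.07 -0.1   0.82] shift mm after turn [ 13.15  -7.52 100.25] tip-grasp now [496.1   45.38 199.25] F [-0.88 -0.08 -0.76] w 31.7 t 53.07
scene rim [ 520.3 -209.1] [200.9 179.6] 0.1 y range [-298.69 -123.58] x range [421.13 619.95]
```

>>> send_rows(rows=[{"offset": [0.013, -0.0075, 0], "twist": [0, 0, 0.8]}, {"offset": [0, 0, 0.015], "twist": [0, 0, 0]}, {"offset": [0, 0, 0.02], "twist": [0, 0, 0]}, {"offset": [0, 0, 0.015], "twist": [0, 0, 0]}, {"offset": [0, 0, 0.005], "twist": [0, 0, 0]}])

```text
t: 53.53
ee_pos: [510.8, 48.5, 307.5]
orientation: [3.139, 0.072, 0.012]
ft_force: [-1.4, 0.1, 0.2]
width: 31.6
```

>>> send_rows(rows=[{"offset": [0, 0, 0], "twist": [0, 0, 0]}, {"offset": [0, 0, 0], "twist": [0, 0, 0]}, {"offset": [0, 0, 0], "twist": [0, 0, 0]}, {"offset": [0, 0, 0], "twist": [0, 0, 0]}, {"offset": [0, 0, 0], "twist": [0, 0, 0]}])

```text
t: 53.95
ee_pos: [511.3, 46.0, 308.1]
orientation: [3.139, 0.066, 0.011]
ft_force: [-0.1, 0.2, 0.9]
width: 32.1
```

```bash
python3 - <<'E'
from h import *
to([508.5,53.8,99],flat(np.pi/2+0.055))
E
```

```text
turn [ 0.1  -0.4  -0.76] shift mm after turn [-2.4  -7.96 46.1 ] tip-grasp now [512.49  45.74 145.1 ] F [-0.05  0.22  0.87] w 32.1 t 53.95
```

>>> send_rows(rows=[{"offset": [-0.002, -0.008, 0], "twist": [0.1, -0.4, -0.7]}, {"offset": [0, 0, 0], "twist": [0, 0, 0]}, {"offset": [0, 0, 0.012], "twist": [0, 0, 0]}, {"offset": [0, 0, 0.015], "twist": [0, 0, 0]}, {"offset": [0, 0, 0.01], "twist": [0, 0, 0]}])

```text
t: 54.37
ee_pos: [510.5, 55.8, 274.7]
orientation: [-3.139, -0.089, -0.014]
ft_force: [0.7, 0.2, -0.3]
width: 32.0
```

>>> send_rows(rows=[{"offset": [0, 0, 0.005], "twist": [0, 0, 0]}, {"offset": [0, 0, 0], "twist": [0, 0, 0]}, {"offset": [0, 0, 0], "twist": [0, 0, 0]}, {"offset": [0, 0, 0], "twist": [0, 0, 0]}, {"offset": [0, 0, 0], "twist": [0, 0, 0]}])

```text
t: 54.78
ee_pos: [510.2, 56.5, 268.3]
orientation: [-3.139, -0.091, -0.01]
ft_force: [0.5, -0.1, 0.4]
width: 32.1
```

```bash
python3 - <<'E'
from h import *
to([508.5,53.8,99],flat(np.pi/2+0.055))
E
```

```text
turn [-0.03 -0.35  0.18] shift mm after turn [-1.8   2.58  6.32] tip-grasp now [511.16  56.63 105.32] F [ 0.45 -0.14  0.4 ] w 32.1 t 54.78
```

>>> send_rows(rows=[{"offset": [-0.001, 0.0026, 0.004], "twist": [0, 0, 0]}, {"offset": [0, 0, 0.002], "twist": [0, 0, 0]}, {"offset": [0, 0, 0], "twist": [0, 0, 0]}, {"offset": [0, 0, 0], "twist": [0, 0, 0]}, {"offset": [0, 0, 0], "twist": [0, 0, 0]}])

```text
t: 55.2
ee_pos: [509.7, 53.4, 263.0]
orientation: [-3.139, -0.091, -0.013]
ft_force: [-0.0, -0.3, 0.2]
width: 32.0
```

>>> send_rows(rows=[{"offset": [0, 0, 0], "twist": [0, 0, 0]}, {"offset": [0, 0, 0], "twist": [0, 0, 0]}, {"offset": [0, 0, 0], "twist": [0, 0, 0]}, {"offset": [0, 0, 0], "twist": [0, 0, 0]}, {"offset": [0, 0, 0], "twist": [0, 0, 0]}], gripper=0)

```text
t: 55.62
ee_pos: [509.8, 54.0, 263.2]
orientation: [-3.138, -0.091, -0.014]
ft_force: [0.0, -4.4, -0.4]
width: 11.6
```

>>> send_rows(rows=[{"offset": [0, 0, 0], "twist": [0, 0, 0]}, {"offset": [0, 0, 0], "twist": [0, 0, 0]}, {"offset": [0, 0, 0], "twist": [0, 0, 0]}, {"offset": [0, 0, 0], "twist": [0, 0, 0]}, {"offset": [0, 0, 0], "twist": [0, 0, 0]}])

```text
t: 56.03
ee_pos: [509.7, 54.0, 263.2]
orientation: [-3.139, -0.093, -0.014]
ft_force: [0.2, 1.1, -0.4]
width: 11.4
```

```bash
python3 - <<'E'
from h import *
to([508.5,53.8,99],flat(np.pi/2+0.055));basket()
E
```

```text
turn [-0.07 -0.51  0.25] shift mm after turn [-1.26  0.15  1.17] tip-grasp now [511.18  54.3  100.18] F [ 0.24  1.05 -0.43] w 11.4 t 56.03
scene rim [ 520.  -209.3] [200.9 179.4] 0.0 y range [-298.69 -124.09] x range [421.11 619.93]
```

The basket is in place and the bar is gripped. Now the first part of the tip.

>>> send_rows(rows=[{"offset": [0, 0.0013, -0.0123], "twist": [0, 0, 0]}, {"offset": [0, 0.0021, -0.0122], "twist": [0, 0, 0]}, {"offset": [0, 0.0028, -0.012], "twist": [0, 0, 0]}, {"offset": [0, 0.0035, -0.0118], "twist": [0, 0, 0]}, {"offset": [0, 0.0042, -0.0116], "twist": [0, 0, 0]}])

```text
t: 56.5
ee_pos: [510.8, 40.3, 323.5]
orientation: [-3.137, -0.093, -0.015]
ft_force: [3.6, -1.3, -5.7]
width: 11.3
```

```bash
cat >> h.py <<'E'
def dev(h0=(54.3,100.2)):
    o=ctrl.get_obs();R0=R.from_rotvec(o['orientation']).as_matrix();g=np.array(o['ee_pos'])+163*R0[:,2]
    r,a0=np.hypot(205,16),np.arctan2(16,205); hy,hz=h0[0]-205,h0[1]-16
    v=np.array([g[1]-hy,g[2]-hz]);th=np.arctan2(v[1],v[0])-a0
    print('theta',round(th,3),'radial err',round(np.hypot(*v)-r,1),'F',o['ft_force'],'w',round(o['width'],1),'tool tilt',R.from_matrix(flat(np.pi/2+.055).T@R0).as_rotvec(degrees=True))
    return th
E
python3 - <<'E'
from h import *
th=dev();arc(np.linspace(th,th+.3,6))
E
```

```text
theta 0.301 radial err 0.6 F [ 3.65 -1.33 -5.68] w 11.3 tool tilt [ -0.87   0.25 179.75]
0.30-0.36  tool y(+ = to hinge) 4.9  tool z -11.3
0.36-0.42  tool y(+ = to hinge) 5.6  tool z -11.0
0.42-0.48  tool y(+ = to hinge) 6.2  tool z -10.7
0.48-0.54  tool y(+ = to hinge) 6.9  tool z -10.3
0.54-0.60  tool y(+ = to hinge) 7.5  tool z -9.8
```

>>> send_rows(rows=[{"offset": [0, 0.0049, -0.0113], "twist": [0, 0, 0]}, {"offset": [0, 0.0056, -0.011], "twist": [0, 0, 0]}, {"offset": [0, 0.0062, -0.0107], "twist": [0, 0, 0]}, {"offset": [0, 0.0068, -0.0103], "twist": [0, 0, 0]}, {"offset": [0, 0.0074, -0.0098], "twist": [0, 0, 0]}])

```text
t: 56.92
ee_pos: [512.7, 7.5, 381.2]
orientation: [-3.137, -0.094, -0.024]
ft_force: [5.5, -1.7, -7.9]
width: 11.5
```

```bash
python3 - <<'E'
from h import *
th=dev();arc(np.linspace(th,.88,6))
E
```

```text
theta 0.623 radial err 2.2 F [ 5.54 -1.74 -7.87] w 11.5 tool tilt [ -1.37   0.26 179.71]
0.62-0.67  tool y(+ = to hinge) 7.0  tool z -7.9
0.67-0.73  tool y(+ = to hinge) 7.4  tool z -7.5
0.73-0.78  tool y(+ = to hinge) 7.8  tool z -7.1
0.78-0.83  tool y(+ = to hinge) 8.2  tool z -6.7
0.83-0.88  tool y(+ = to hinge) 8.5  tool z -6.3
```

>>> send_rows(rows=[{"offset": [0, 0.0072, -0.0075], "twist": [0, 0, 0]}, {"offset": [0, 0.0077, -0.0072], "twist": [0, 0, 0]}, {"offset": [0, 0.0081, -0.0068], "twist": [0, 0, 0]}, {"offset": [0, 0.0084, -0.0065], "twist": [0, 0, 0]}, {"offset": [0, 0.0086, -0.006], "twist": [0, 0, 0]}])

```text
t: 57.33
ee_pos: [515.3, -35.2, 421.1]
orientation: [-3.132, -0.091, -0.033]
ft_force: [4.9, 0.5, -6.0]
width: 11.5
```

>>> send_rows(rows=[{"offset": [0, 0, 0], "twist": [0, 0, 0]}, {"offset": [0, 0, 0], "twist": [0, 0, 0]}, {"offset": [0, 0, 0], "twist": [0, 0, 0]}, {"offset": [0, 0, 0], "twist": [0, 0, 0]}, {"offset": [0, 0, 0], "twist": [0, 0, 0]}])

```text
t: 57.75
ee_pos: [515.2, -37.1, 422.4]
orientation: [-3.132, -0.088, -0.035]
ft_force: [3.3, 1.3, -1.5]
width: 11.6
```

```bash
python3 - <<'E'
from h import *
th=dev();arc(np.linspace(th,0,16))
im,d=shot('scene');cv2.imwrite('pics/c9.png',im[100:480,20:420])
E
```

```text
theta 0.913 radial err 4.0 F [ 3.3   1.34 -1.48] w 11.6 tool tilt [ -2.     0.64 179.92]
0.91-0.85  tool y(+ = to hinge) -10.2  tool z 7.2
0.85-0.79  tool y(+ = to hinge) -9.8  tool z 7.8
0.79-0.73  tool y(+ = to hinge) -9.3  tool z 8.4
0.73-0.67  tool y(+ = to hinge) -8.8  tool z 8.9
0.67-0.61  tool y(+ = to hinge) -8.2  tool z 9.4
0.61-0.55  tool y(+ = to hinge) -7.6  tool z 9.9
0.55-0.49  tool y(+ = to hinge) -7.0  tool z 10.4
0.49-0.43  tool y(+ = to hinge) -6.4  tool z 10.8
0.43-0.37  tool y(+ = to hinge) -5.7  tool z 11.1
0.37-0.30  tool y(+ = to hinge) -5.0  tool z 11.5
0.30-0.24  tool y(+ = to hinge) -4.3  tool z 11.7
0.24-0.18  tool y(+ = to hinge) -3.6  tool z 12.0
0.18-0.12  tool y(+ = to hinge) -2.9  tool z 12.2
0.12-0.06  tool y(+ = to hinge) -2.1  tool z 12.3
0.06-0.00  tool y(+ = to hinge) -1.4  tool z 12.4
```

View pics/c9.png

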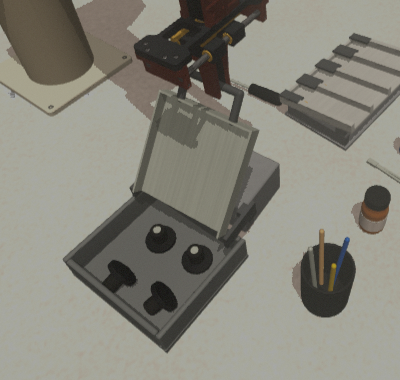

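All four cups are in the basket: two standing at (160,238) and (197,258), two on their sides at (120,275) and (160,297). The tray is empty. Now I'll lower it along the same arc.

>>> send_rows(rows=[{"offset": [0, -0.0102, 0.0072], "twist": [0, 0, 0]}, {"offset": [0, -0.0098, 0.0078], "twist": [0, 0, 0]}, {"offset": [0, -0.0093, 0.0084], "twist": [0, 0, 0]}, {"offset": [0, -0.0088, 0.0089], "twist": [0, 0, 0]}, {"offset": [0, -0.0082, 0.0094], "twist": [0, 0, 0]}])

```text
t: 58.22
ee_pos: [511.8, 12.5, 377.2]
orientation: [-3.136, -0.09, -0.029]
ft_force: [2.6, -6.4, -6.0]
width: 11.2
```

```bash
python3 - <<'E'
from h import *
th=dev();arc(np.linspace(th,0,11))
E
```

```text
theta 0.593 radial err 3.6 F [ 2.61 -6.37 -6.  ] w 11.2 tool tilt [ -1.65   0.29 179.86]
0.59-0.53  tool y(+ = to hinge) -7.3  tool z 9.8
0.53-0.47  tool y(+ = to hinge) -6.7  tool z 10.2
0.47-0.41  tool y(+ = to hinge) -6.1  tool z 10.6
0.41-0.36  tool y(+ = to hinge) -5.4  tool z 10.9
0.36-0.30  tool y(+ = to hinge) -4.8  tool z 11.2
0.30-0.24  tool y(+ = to hinge) -4.1  tool z 11.5
0.24-0.18  tool y(+ = to hinge) -3.4  tool z 11.7
0.18-0.12  tool y(+ = to hinge) -2.7  tool z 11.9
0.12-0.06  tool y(+ = to hinge) -2.0  tool z 12.0
0.06-0.00  tool y(+ = to hinge) -1.3  tool z 12.1
```

>>> send_rows(rows=[{"offset": [0, -0.0068, 0.0098], "twist": [0, 0, 0]}, {"offset": [0, -0.0063, 0.0102], "twist": [0, 0, 0]}, {"offset": [0, -0.0057, 0.0106], "twist": [0, 0, 0]}, {"offset": [0, -0.005, 0.0109], "twist": [0, 0, 0]}, {"offset": [0, -0.0045, 0.0112], "twist": [0, 0, 0]}])

```text
t: 58.63
ee_pos: [509.6, 45.4, 317.0]
orientation: [3.14, 0.098, 0.023]
ft_force: [3.8, -11.6, -4.4]
width: 11.2
```

```bash
python3 - <<'E'
from h import *
th=dev();arc(np.linspace(th,0,6))
E
```

```text
theta 0.264 radial err 2.5 F [  3.77 -11.57  -4.35] w 11.2 tool tilt [ -1.3   -0.06 179.57]
0.26-0.21  tool y(+ = to hinge) -3.4  tool z 10.3
0.21-0.16  tool y(+ = to hinge) -2.8  tool z 10.5
0.16-0.11  tool y(+ = to hinge) -2.3  tool z 10.6
0.11-0.05  tool y(+ = to hinge) -1.7  tool z 10.7
0.05-0.00  tool y(+ = to hinge) -1.1  tool z 10.8
```

>>> send_rows(rows=[{"offset": [0, -0.0025, 0.0103], "twist": [0, 0, 0]}, {"offset": [0, -0.002, 0.0105], "twist": [0, 0, 0]}, {"offset": [0, -0.0018, 0.0105], "twist": [0, 0, 0]}, {"offset": [0, -0.001, 0.009], "twist": [0, 0, 0]}, {"offset": [0, 0, 0.004], "twist": [0, 0, 0]}])

```text
t: 59.05
ee_pos: [510.1, 55.2, 267.2]
orientation: [3.135, 0.105, 0.023]
ft_force: [-4.4, -8.3, 40.6]
width: 11.6
```

```bash
python3 - <<'E'
from h import *
th=dev()
E
```

```text
theta 0.019 radial err 0.6 F [-4.38 -8.27 40.55] w 11.6 tool tilt [ -1.33  -0.44 179.29]
```

The tray has bottomed out on its rest, with 40 N upward at the wrist. I'll release and retreat.

>>> send_rows(rows=[{"offset": [0, 0, -0.0015], "twist": [0, 0, 0]}, {"offset": [0, 0, 0], "twist": [0, 0, 0]}, {"offset": [0, 0, 0], "twist": [0, 0, 0]}, {"offset": [0, 0, 0], "twist": [0, 0, 0]}, {"offset": [0, 0, 0], "twist": [0, 0, 0]}], gripper=0.032)

```text
t: 59.47
ee_pos: [509.3, 57.8, 265.9]
orientation: [3.137, 0.103, 0.019]
ft_force: [0.4, 0.4, 0.5]
width: 31.5
```

>>> send_rows(rows=[{"offset": [0, 0, -0.01], "twist": [0, 0, 0]}, {"offset": [0, 0, -0.03], "twist": [0, 0, 0]}, {"offset": [0, 0, -0.03], "twist": [0, 0, 0]}, {"offset": [0, 0, -0.03], "twist": [0, 0, 0]}, {"offset": [0, 0, 0], "twist": [0, 0, 0]}])

```text
t: 59.88
ee_pos: [506.8, 58.7, 369.1]
orientation: [3.138, 0.103, 0.006]
ft_force: [1.8, 0.4, -0.6]
width: 32.0
```

>>> send_rows(rows=[{"offset": [0, 0, 0], "twist": [0, 0, 0]}, {"offset": [0, 0, 0], "twist": [0, 0, 0]}, {"offset": [0, 0, 0], "twist": [0, 0, 0]}, {"offset": [0, 0, 0], "twist": [0, 0, 0]}, {"offset": [0, 0, 0], "twist": [0, 0, 0]}])

```text
t: 60.3
ee_pos: [505.9, 58.8, 369.7]
orientation: [3.138, 0.102, 0.008]
ft_force: [0.0, -0.9, -0.1]
width: 32.0
```

```bash
python3 - <<'E'
from h import *
th=dev();basket()
im,d=shot('scene');W=cloud('scene',d).reshape(-1,3);W=W[d.ravel()>0]
p=W[(abs(W[:,0]-514)<60)&(abs(W[:,1]+68)<60)&(W[:,2]>70)&(W[:,2]<130)]
print('tray tilt',np.linalg.lstsq(np.c_[p[:,:2],np.ones(len(p))],p[:,2],rcond=None)[0],len(p))
cv2.imwrite('pics/end.png',im)
E
```

```text
theta 0.452 radial err 36.9 F [ 0.05 -0.93 -0.14] w 32.0 tool tilt [ -0.44  -0.17 179.42]
scene rim [ 519.9 -209.3] [201.8 179.2] 0.0 y range [-298.69 -124.32] x range [421.25 619.94]
tray tilt [ 0.   0.  82.8] 4503
```

View pics/end.png

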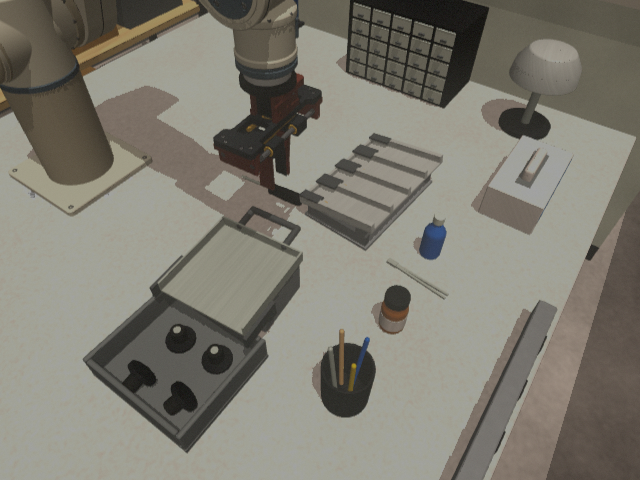

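The final picture shows the tray level and empty and the chute empty. All four cups lie inside the basket at (180,338), (217,358), (140,376) and (181,398), and the bystanders look unmoved. I'm handing in.

```bash
python3 -c "
from workcell import ctrl
print(ctrl.close_job())"
```

```text
the job is handed in; nothing more can be done
None
```

I handed the job in at about 60 s of robot time with all four cups in the basket. The interface gives no verdict.

I gripped each cup by its neck and drew it uphill past the roller. Then I lifted it out and stood it on the tray. I slid the basket in under the lip, tipped the tray to about 0.9 rad and lowered it back level.

The last checks showed:
- **Cups:** the chute and tray are empty. In the basket, two cups stand upright and two lie on their sides; this is from the pictures only, I did not measure their positions.
- **Tray:** it is level, with a fitted slope of 0.
- **Basket:** it stands flat at about (520, -209), aligned with the tray to within 0.05 rad.
- **Bystanders:** they look unmoved in the last picture; I did not measure them.
- **Robot:** it is clear of everything.

**What went wrong on the way:**
- **Basket knocked:** it moved about 57 mm aside while I was gripping the tray handle. I caught it before tipping and dragged it back.
- **Force peak:** when the tray came down on its rest, the wrist force reached about 41 N through the gripped bar. The wrist limit is 120 N. The 40 N limit applies to the arm or gripper body, and this load was on the finger pads.

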